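# Hang the keyhole holder plate on the sloped stand and draw it home

## Task

Pick up the white holder plate by its blue grip block, hang its two keyholes over the two brass screw heads on the sloped grey stand so that it lies flat on the face, then slide it down the slope, carrying the movable screws with it, until they reach their lower stop and it is fully home. Let go of it there, and leave the bottles and the timer standing where they are.

Things in the scene. Friction and masses are not known exactly. Their poses are not given: they have to be found in the camera images.
- holder_grip (a point): Loose white holder plate, 110 (x) x 160 (y) x 5 mm, 0.2-0.45 kg: grasp point on its blue grip block, 26 mm in front of the plate's back. Plate axes: z out of its front (up as it lies on the bench), x to its upper edge, y its width. Block 24 mm wide (y), x from -28 to +28 mm of here, 5 to 46 mm in front of the back. A lip 16 mm high (from the back) runs along the lower edge (-x).
- holder_back (a point): Middle of the plate's flat back, axes as for holder_grip, which lies at [-18, 0, 26] mm from here.
- holder_keyholes (a point): Point in the plate's back midway between its two keyholes, axes as for holder_grip, at [26, 0, -26] mm from it. At y = +55 and -55 mm of here are the centres of the wide round holes, 20 mm in diameter; from each a slot 10 mm wide runs up (+x). A screw at the slot's top end stands 18 mm above the wide hole's centre.
- face: Sloped face of the grey stand, 220 mm wide, rising away from the robot at 40 degrees; fixed, placed anew each time. x up the slope, y left, z square out of the face. Origin: point of the face surface where the middle of the plate's back (holder_back) must lie at the end, with axes parallel; the face reaches from x = -80 to +120 mm.
- screw_stop (a point): Point of the face midway between the two screws when at their lower stop (x = 26 mm of face; axes as face). Screws at y = +55 and -55 mm: brass heads 16 mm in diameter, 8 to 14 mm above the face, on 7 mm necks. They slide together along x in dark slots, 0 (hard stop) to 44 mm; start 4 to 40 mm up, not reported: find by touch or sight. They move with about 6 N and stay.
- timer: Small white bench timer with buttons, 62x66x19 mm, loose, lying flat; leave alone. Origin at the centre of its underside.
- orange_bottle: Orange bottle with a black spout, 65 mm diameter, 126 mm high, loose; leave alone. Origin at the centre of its underside.
- bottle_100: Clear bottle with a blue cap, 56 mm diameter, 105 mm high, loose; leave alone. Origin at the centre of its underside.

How it is judged:
By the outcome, as a careful person would: the job done as asked, in the order asked, and still so for the second after the job is handed in, with the robot touching nothing.
It also fails if it takes over 45 s, if anything falls off the work surface, if the arm or the gripper's body presses on something with over 40 N, if the wrist force passes 120 N, or if a joint passes its speed limit or range.

## Robot

A 7-joint arm with a two-finger parallel gripper is mounted at the origin on a cart in front of the work surface, level with it; the furniture and walls round the work are solid. World frame = base frame: x ahead of the robot, y to its left, z up, the work surface at z = 0. Lengths are in mm, angles in degrees, forces in N, time in s.
With the tool pointing down it reaches from about 425 to 875 mm from the base axis. Payload 4.7 kg.
Tool frame: the origin (TCP) lies at the very end of the fingers, on their centre line; the grasp point (between the pads) lies 19 mm behind it; z points along the fingers, y is the direction in which the jaws open and shut (so a half turn about z gives the same grasp; the last joint's range is limited). The gripper opens to 85 mm and grips with 20 to 120 N. Pads are 22 mm wide; open, the fingers measure 114 mm over their backs; the gripper's body (76 mm by 85 mm) begins 54 mm behind the grasp point. The pads swing forward as they close: fully open they stand 13 mm farther back than shut.
Start: joints at [-69.322, 18.392, -4.016, 83.108, 1.295, 78.541, -3.26], TCP at [220.959, 611.315, 192.049] pointing down, gripper open.
Joint ranges: [-163.93, 163.93], [-17.29, 119.83], [-79.2, 71.16], [3.27, 140.29], [-89.18, 269.18], [5.43, 117.66], [-154.24, 154.24]. Speed limits (degrees/s): [147.25, 147.25, 180, 180, 180, 180, 180].

## Interface

Orientations are given as a 3x3 rotation matrix whose columns are the frame's x, y, z axes.
In Python, from rig import r gives the robot as it stands. The module is installed in compiled form; this text tells all that it offers.
- The arm moves only by the tool servo_tool, never from a script. Its argument "moves" is a list of rows, each a list of 7 numbers: the shift along the tool's x, y, z in cm, then the turn, a rotation vector about the tool's x, y, z in degrees, then the gripper's target within -1 to 1 (shut at 1, half-way at 0, fully open at -1). In form: [[dx, dy, dz, rx, ry, rz, gripper], ...]. A call has 1 to 10 rows; each row shifts and turns the commanded pose from where the row before left it, along the tool's axes as they then stand; what a row does not reach is not made up. A row lasts 1/10 s, in which the tool goes at most 50 mm and 8.59 degrees, less where a joint would pass 70% of its speed; a pose out of reach is approached as far as the arm can. A call with a gripper value outside its range is refused whole. The fingers move at their own pace and stop on an object; "squeeze" is the grip in N (left out, the last holds). Time passes only in rows, so rows that do not move let the fingers close. It gives the time, the measured TCP pose, the force and the opening at its end, in the units of the state.
- r.get_state(): the state, without advancing time (a new reading comes with each control period).
- r.snapshot(name): name is "scene" or "side" or "wrist"; returns a dict with "color" (400x640x3 uint8, red, green, blue), "fov_y" (degrees; the focal length in pixels is half the picture's height over the tangent of half this angle, whatever the lens; pixels are square), "cx", "cy" (the principal point, pixels), "D" ([k1, k2, p1, p2, k3] as OpenCV has them; the pictures are not rectified), "R" (3x3) and "t" (3): a world point X has camera coordinates R X + t; the wrist camera has in their place "hand_eye" (4x4, takes a point from camera to tool coordinates, whose origin is the TCP and whose axes are the flange's). Camera axes: x right, y down, z forward; pixel columns grow to the right and rows downward; lengths in mm; the calibration is good to about 2 mm. A picture is of the moment at which its call begins: read the wrist's pose just before it. There is no depth.
- r.close_job(): hands the job in, once; it reports no verdict.
The state is a dict: "time_s": time; "joint_positions": joint angles; "qd": joint speeds; "effort": joint torques, N m; "tool_pos": TCP position; "orientation": TCP orientation; "force": force on the tool from outside, world axes, zero at the start; "moment": the same for the moment, N m; "gripper_width": finger opening in mm.
Only numpy, scipy, OpenCV 4.12 (cv2) and the standard library are available. Lean on these libraries where they do the work, as an engineer would, in place of code of your own. Each camera call takes 0.05 s, during which the arm holds its last target.

## Working session

There is one attempt and no reset: what is moved stays moved. The work goes in short steps, Python scripts to look and compute and a tool call to move; the robot and the scene stay as the last step left them, time stands still between calls to the robot, and variables do not carry over. Pictures are saved under pics/ and viewed, and the job is handed in when it is done.

Besides the shell and the picture viewer there is one more tool, called after "Emit:" by a JSON object that holds its "op" and its "data". servo_tool: Moves the arm, as the interface text tells. Its arguments: {"type":"object","properties":{"moves":{"type":"array","items":{"type":"array","items":{"type":"number"}}},"squeeze":{"type":"number"}},"required":["moves"]}

```bash
mkdir -p pics; cat > h.py <<'E'
import numpy as np,cv2,pickle
from rig import r
def snap(n,fn):
    st=r.get_state(); s=r.snapshot(n); s['st']=st
    pickle.dump(s,open('pics/'+fn+'.pkl','wb'))
    cv2.imwrite('pics/'+fn+'.png',s['color'][:,:,::-1]); return s
def load(fn): return pickle.load(open('pics/'+fn+'.pkl','rb'))
def K(s):
    f=200/np.tan(np.radians(s['fov_y']/2)); return np.array([[f,0,s['cx']],[0,f,s['cy']],[0,0,1.]])
def ext(s):
    if 'R' in s and s['R'] is not None and 'hand_eye' not in s: return np.array(s['R']),np.array(s['t'])
    H=np.array(s['hand_eye']);T=np.eye(4);T[:3,:3]=s['st']['orientation'];T[:3,3]=s['st']['tool_pos']
    W=np.linalg.inv(T@H); return W[:3,:3],W[:3,3]
def rays(s,px):
    u=cv2.undistortPoints(np.array(px,float).reshape(-1,1,2),K(s),np.array(s['D'],float)).reshape(-1,2)
    R,t=ext(s); d=np.c_[u,np.ones(len(u))]@R; return -R.T@t,d/np.linalg.norm(d,axis=1)[:,None]
def plane(s,px,p0,n):
    c,d=rays(s,px); n=np.array(n,float); return c+d*(((np.array(p0)-c)@n)/(d@n))[:,None]
def proj(s,X):
    R,t=ext(s); return cv2.projectPoints(np.array(X,float).reshape(-1,1,3),cv2.Rodrigues(R)[0],t,K(s),np.array(s['D'],float))[0].reshape(-1,2)
def tri(obs): # [(s,px)]
    A=np.zeros((3,3));b=np.zeros(3);L=[]
    for s,p in obs:
        c,d=rays(s,[p]);P=np.eye(3)-np.outer(d[0],d[0]);A+=P;b+=P@c;L.append((P,c))
    x=np.linalg.solve(A,b); return x,[np.linalg.norm(P@(x-c)) for P,c in L]
E
python3 - <<'E'
from h import *
np.set_printoptions(precision=2,suppress=True)
for n in ['scene','side','wrist']:
    s=snap(n,n+'0'); print(n,s['fov_y'],s['D'],[k for k in s]); print(ext(s), -ext(s)[0].T@ext(s)[1])
print(r.get_state())
E
```

```text
scene 52.807816304731034 [-0.04  0.    0.    0.    0.  ] ['color', 'fov_y', 'cx', 'cy', 'D', 'R', 't', 'st']
(array([[ 0.56, -0.83, -0.  ],
       [-0.65, -0.43, -0.62],
       [ 0.52,  0.35, -0.78]]), array([-279.46,  431.39,  836.07])) [   3.85 -337.9   921.42]
side 42.99674960956794 [-0.14  0.    0.    0.    0.  ] ['color', 'fov_y', 'cx', 'cy', 'D', 'R', 't', 'st']
(array([[-1.  , -0.03,  0.02],
       [-0.03,  0.49, -0.87],
       [ 0.01, -0.87, -0.49]]), array([ 563.39,   79.88, 1442.82])) [ 545.84 1231.03  769.51]
wrist 61.393612700580164 [-0.02  0.    0.    0.    0.  ] ['color', 'fov_y', 'cx', 'cy', 'D', 'hand_eye', 'st']
(array([[ 0.34,  0.94, -0.  ],
       [ 0.9 , -0.32,  0.3 ],
       [ 0.28, -0.1 , -0.95]]), array([-648.76,  -38.38,  379.14])) [149.56 636.18 372.85]
{'time_s': 0.15, 'joint_positions': array([-69.32,  18.43,  -4.02,  83.16,   1.29,  78.54,  -3.26]), 'qd': array([-0.06, -0.13, -0.02, -0.27, -0.02, -0.  , -0.04]), 'effort': array([ -0.  , -49.41,  -0.38, -31.47,   0.01,   0.01,   0.  ]), 'tool_pos': array([220.82, 610.84, 191.16]), 'orientation': array([[-0.94,  0.34, -0.  ],
       [ 0.34,  0.94, -0.  ],
       [-0.  , -0.  , -1.  ]]), 'force': array([-0.11,  0.71,  0.35]), 'moment': array([-0.02, -0.01, -0.04]), 'gripper_width': 85.41530720222963}
```

View pics/scene0.png

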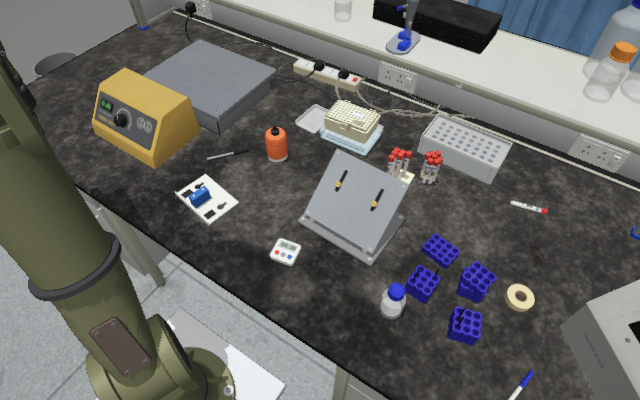

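View pics/side0.png

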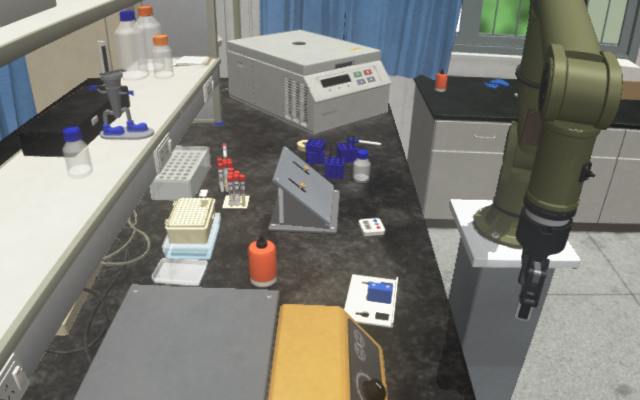

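View pics/wrist0.png

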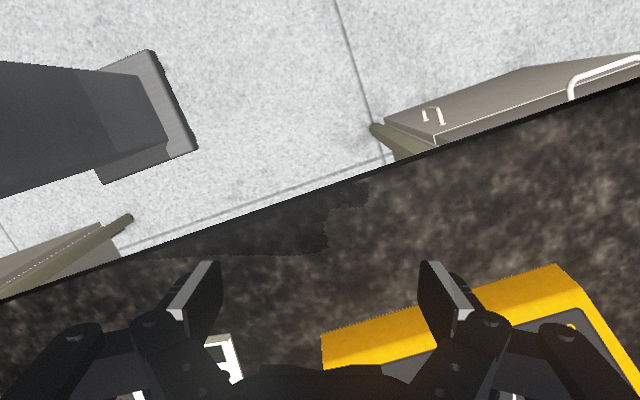

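The scene view shows the plate near (207,198), the stand near (355,205) with screws at about (338,185) and (374,205), the timer at (286,251) and the bottles at (276,145) and (393,300). I'll zoom in.

```bash
python3 - <<'E'
from h import *
def z(fn,x,y,w,h,k,o):
    c=load(fn)['color'][y:y+h,x:x+w,::-1]; cv2.imwrite('pics/'+o,cv2.resize(c,None,fx=k,fy=k,interpolation=cv2.INTER_CUBIC))
z('scene0',165,165,90,70,8,'z1.png')
z('scene0',295,145,125,120,5,'z2.png')
z('side0',335,265,75,70,8,'z3.png')
z('side0',260,140,100,100,6,'z4.png')
E
```

```text
(no output)
```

View pics/z1.png

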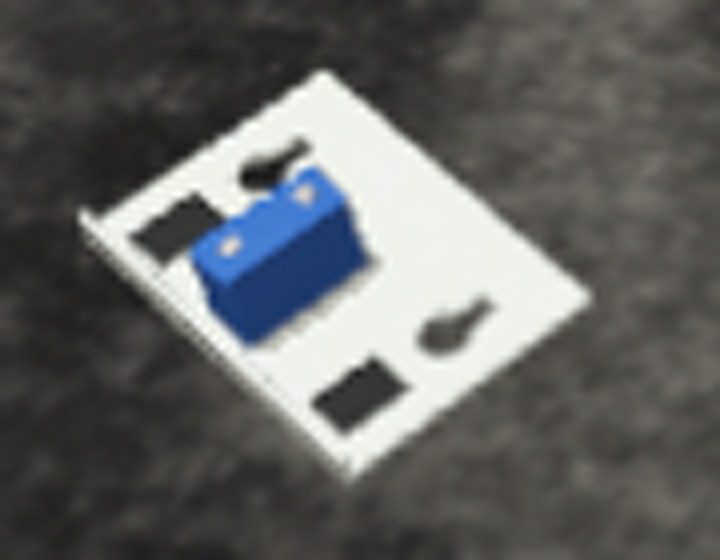

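View pics/z2.png

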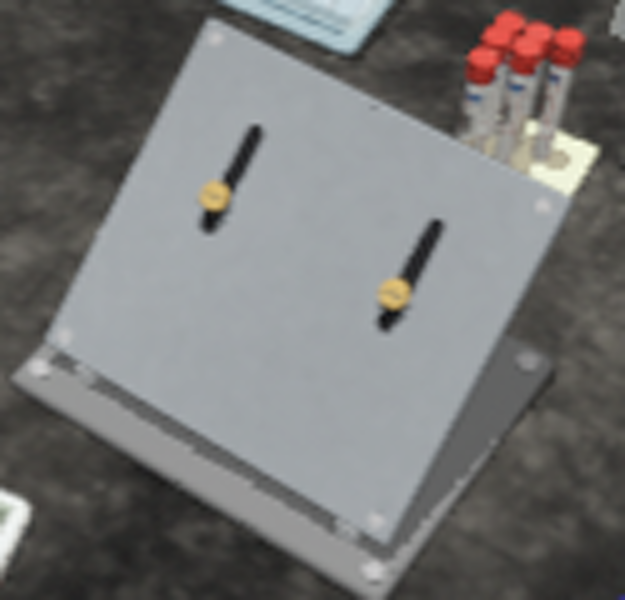

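View pics/z3.png

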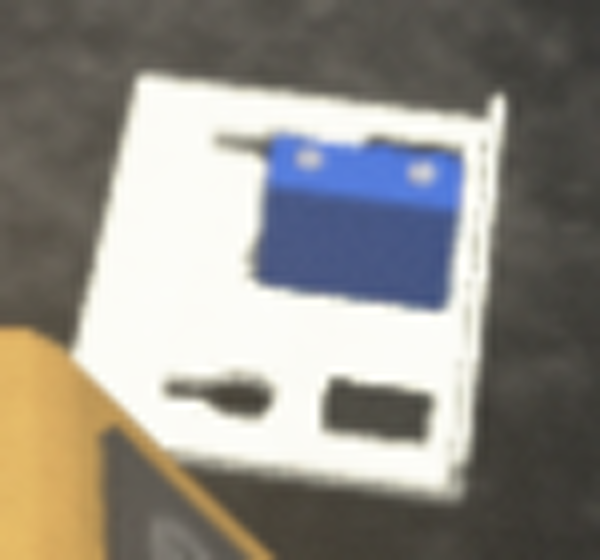

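View pics/z4.png

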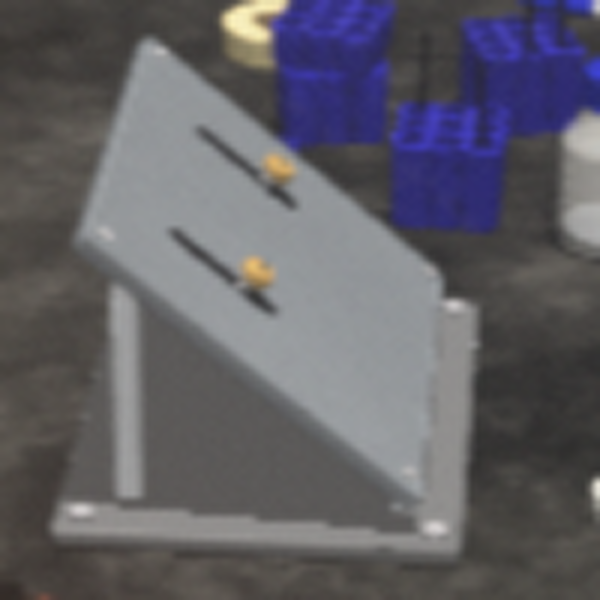

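```bash
cat > m1.py <<'E'
from h import *
np.set_printoptions(precision=1,suppress=True)
a=load('scene0');b=load('side0')
def P(o,k,u): return ((u[0]+.5)/k-.5+o[0],(u[1]+.5)/k-.5+o[1])
S1=lambda *u:P((165,165),8,u); S2=lambda *u:P((295,145),5,u); D3=lambda *u:P((335,265),8,u); D4=lambda *u:P((260,140),6,u)
f={'TL':(S2(210,18),D4(78,240)),'TR':(S2(572,198),D4(148,40)),'BL':(S2(48,345),D4(420,500)),'BR':(S2(388,545),D4(438,270)),
 'slTopL':(S2(258,126),D4(170,230)),'slTopR':(S2(437,220),D4(197,127)),'slBotL':(S2(208,232),D4(277,312)),'slBotR':(S2(384,330),D4(296,208)),
 'scL':(S2(214,195),D4(259,271)),'scR':(S2(394,293),D4(280,167)),
 'b+':(S1(303,193),D3(310,157)),'b-':(S1(230,245),D3(422,173)),'wideL':(S1(263,178),D3(285,140)),'wideR':(S1(440,337),D3(243,398)),'c+x-y':(S1(592,297),D3(138,75)),'c-x-y':(S1(350,465),D3(490,120)),
 'slotRtop':(S1(489,303),D3(170,388))}
X={}
for k,v in f.items():
    X[k],e=tri([(a,v[0]),(b,v[1])]); print(k,X[k],np.array(e))
E
python3 m1.py
```

```text
TL [681.9  48.6 154.6] [0.2 0.2]
TR [ 670.2 -169.6  156.3] [1.4 1.4]
BL [528.4  52.5  27.8] [0. 0.]
BR [ 519.3 -164.9   31.4] [0.8 0.8]
slTopL [645.7  -4.6 133.4] [0.1 0.1]
slTopR [ 640.6 -113.9  133.9] [0.4 0.4]
slBotL [597.4  -4.5  93. ] [0.9 0.9]
slBotR [ 592.8 -113.6   92. ] [0.8 0.8]
scL [605.3  -2.7 114.9] [0.4 0.4]
scR [ 600.5 -112.7  114.5] [0.5 0.5]
b+ [429.5 334.9  46.1] [0.1 0.1]
b- [398.3 340.2  45.5] [0. 0.]
wideL [430.4 343.6  55.3] [7.7 7.7]
wideR [447.6 319.8 -54.9] [7.6 7.6]
c+x-y [472.5 245.3   3.9] [0.1 0.1]
c-x-y [367.7 265.9   6.3] [0.4 0.4]
slotRtop [469.8 315.3 -55.2] [8.3 8.3]
```

```bash
cat >> m1.py <<'E'
print('---')
for n,u,v in [('wL',S1(263,178),D3(243,398)),('slLtop',S1(303,150),D3(170,388))]:
    print(n,*tri([(a,u),(b,v)]))
print(plane(a,[S1(263,178),S1(440,337),S1(303,150),S1(489,303)],[0,0,4],[0,0,1]))
print(plane(a,[S1(325,70),S1(592,297),S1(350,478),],[0,0,2.5],[0,0,1]))
C=np.mean([X[k] for k in('TL','TR','BL','BR')],0)
ux=X['TL']+X['TR']-X['BL']-X['BR'];uy=X['TL']-X['TR']+X['BL']-X['BR']
ux/=np.linalg.norm(ux);uy/=np.linalg.norm(uy);n=np.cross(ux,uy);print(C,ux,uy,n)
print('slope',np.degrees(np.arcsin(ux[2])),'yaws',np.degrees(np.arctan2(ux[1],ux[0])),np.degrees(np.arctan2(-uy[0],uy[1])))
O=C-20*ux
for k in X:
    if k[:2] in('TL','TR','BL','BR','sl','sc') : print(k,(X[k]-O)@np.c_[ux,uy,n])
print('O',O)
print('timer',plane(a,[(286,251)],[0,0,19],[0,0,1]),'orange',tri([(a,(274.5,130)),(b,(263,241))]),'b100',tri([(a,(397,289)),(b,(361,156))]))
E
python3 m1.py | sed -n '/---/,$p'
```

```text
---
wL [448.1 386.5   2. ] [np.float64(0.06567807244685837), np.float64(0.06567807244684006)]
slLtop [467.4 383.5   1.9] [np.float64(0.7459893826374517), np.float64(0.7459893826372911)]
[[447.2 384.9   4. ]
 [428.2 279.    4. ]
 [465.6 382.    4. ]
 [449.6 274.6   4. ]]
[[500.7 404.4   2.5]
 [473.2 246.2   2.5]
 [365.5 264.5   2.5]]
[599.9 -58.4  92.5] [ 0.8 -0.   0.6] [ 0.  1. -0.] [-0.6  0.   0.8]
slope 39.563718506122505 yaws -1.6360382825858322 -2.723782810384794
TL [120.3 110.1  -0. ]
TR [ 117.2 -108.4    0. ]
BL [-78.8 108.2   0. ]
BR [ -78.7 -109.3   -0. ]
slTopL [80.2 55.6  4.5]
slTopR [ 78.9 -53.9   3.8]
slBotL [17.1 53.8  4.1]
slBotR [ 15.4 -55.3   2. ]
scL [37.1 55.8 16. ]
scR [ 35.7 -54.3  14.4]
slotRtop [-182.6  368.9  -16.3]
O [584.5 -57.9  79.8]
timer [[409.   27.4  19. ]] orange (array([684.1, 266.3, 108.7]), [np.float64(1.0100985947424306), np.float64(1.010098594742192)]) b100 (array([ 432.6, -265.6,   87.8]), [np.float64(3.2883070309338294), np.float64(3.288307030933806)])
```

Emit:
{"op": "servo_tool", "data": {"moves": [[0, 0, -0.5, 0, 0, -5, -1], [0, 0, -0.5, 0, 0, -5, -1], [-3.25, -3.4, 0, 0, 0, 0, -1], [-3.25, -3.4, 0, 0, 0, 0, -1], [-3.25, -3.4, 0, 0, 0, 0, -1], [-3.25, -3.4, 0, 0, 0, 0, -1], [-3.25, -3.4, 0, 0, 0, 0, -1], [-3.25, -3.4, 0, 0, 0, 0, -1], [-3.25, -3.4, 0, 0, 0, 0, -1], [0, 0, 0, 0, 0, 0, -1]]}}

```text
time_s: 1.15
tool_pos: [409.4, 330.4, 202.2]
orientation: [[-0.983, 0.183, 0.002], [0.183, 0.983, -0.003], [-0.003, -0.002, -1.0]]
force: [0.3, -0.1, 1.2]
gripper_width: 85.6
```

Emit:
{"op": "servo_tool", "data": {"moves": [[0, 0, 0, 0, 0, 0, -1], [0, 0, 0, 0, 0, 0, -1]]}}

```text
time_s: 1.35
tool_pos: [403.3, 339.1, 201.9]
orientation: [[-0.986, 0.169, -0.001], [0.169, 0.986, 0.0], [0.001, 0.0, -1.0]]
force: [-0.2, 0.5, -0.4]
gripper_width: 85.2
```

```bash
python3 -c "
from h import *
s=snap('wrist','wrist1'); print(s['st'])"
```

```text
{'time_s': 1.35, 'joint_positions': array([-48.74423999,   3.05886373,   6.06327264,  99.9783066 ,
        -0.37539006,  76.98757597,  37.63973977]), 'qd': array([-0.63708663,  0.34255725, -0.71705247, -0.11278212,  0.16894191,
       -0.1213359 ,  0.15146745]), 'effort': array([ 1.01002637e+00, -3.43349826e+01,  1.12572771e+00, -3.12313128e+01,
        1.24995760e-01,  1.59523089e-02, -1.51260938e-03]), 'tool_pos': array([403.26277953, 339.08299906, 201.86958881]), 'orientation': array([[-9.85540224e-01,  1.69440564e-01, -6.01432770e-04],
       [ 1.69440303e-01,  9.85540345e-01,  4.61599884e-04],
       [ 6.70950004e-04,  3.53018302e-04, -9.99999713e-01]]), 'force': array([-0.16136957,  0.50876265, -0.44248272]), 'moment': array([ 0.07215997, -0.0092418 , -0.0002601 ]), 'gripper_width': 85.194120331202}
```

View pics/wrist1.png

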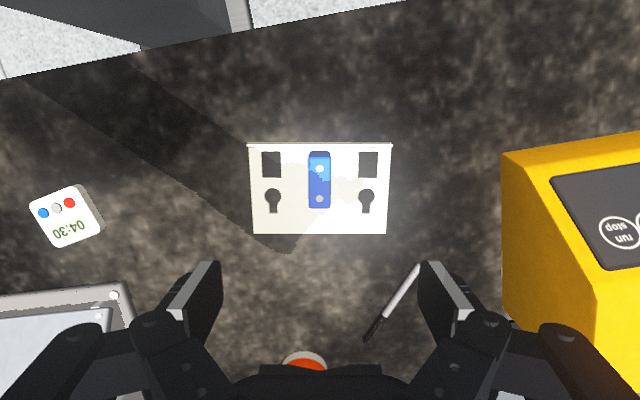

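```bash
python3 - <<'E'
from h import *
np.set_printoptions(precision=1,suppress=True)
s=load('wrist1');c=s['color']
cv2.imwrite('pics/z5.png',cv2.resize(c[135:245,235:405,::-1],None,fx=4.5,fy=4.5,interpolation=cv2.INTER_CUBIC))
hsv=cv2.cvtColor(c,cv2.COLOR_RGB2HSV)
dark=(hsv[:,:,2]<90).astype(np.uint8)
n,l,st,cen=cv2.connectedComponentsWithStats(dark[140:232,252:388])
for i in range(1,n): print(st[i],cen[i]+[252,140])
H=[(272,0),(366,0)]
blue=((hsv[:,:,0]>95)&(hsv[:,:,0]<125)&(hsv[:,:,1]>110)).astype(np.uint8)
m=blue[140:232,300:340];ys,xs=np.nonzero(m);print(xs.min()+300,xs.max()+300,ys.min()+140,ys.max()+140)
p=plane(s,[(320,169),(319.5,199)],[0,0,46],[0,0,1]);print(p,p.mean(0))
p=plane(s,[(253,234),(386,234)],[0,0,5],[0,0,1]);print(p)
p=plane(s,[(247,143.5),(392,144.5)],[0,0,16],[0,0,1]);print(p)
E
```

```text
[104   1   1   1   1] [356. 141.]
[134   0   2   2   3] [386.7 140.7]
[ 10  12  15  25 223] [267.  165.4]
[22 12  1  1  1] [274. 152.]
[26 12  2  1  2] [278.5 152. ]
[27 23  1  1  1] [279. 163.]
[23 24  2  2  2] [275.5 164.5]
[24 27  1  1  1] [276. 167.]
[26 29  3  8 12] [279.6 173. ]
[22 30  1  1  1] [274. 170.]
[14 49  5  7  8] [267.2 191.6]
[20 49  1  1  1] [272. 189.]
[22 49  2  1  2] [274.5 189. ]
[26 51  1  1  1] [278. 191.]
[16 55  2  3  4] [268.8 196. ]
[14 57  2  3  3] [266.7 198. ]
[17 61  4  6 11] [270.4 203.5]
[20 61  1  1  1] [272. 201.]
[24 63  1  1  1] [276. 203.]
[24 65  1  2  2] [276.  205.5]
[ 0 87  1  5  5] [252. 229.]
308 330 151 207
[[398.8 339.6  46. ]
 [430.3 333.7  46. ]] [414.6 336.6  46. ]
[[472.7 244.3   5. ]
 [500.2 403.6   5. ]]
[[363.7 265.2  16. ]
 [391.6 420.4  16. ]]
```

View pics/z5.png

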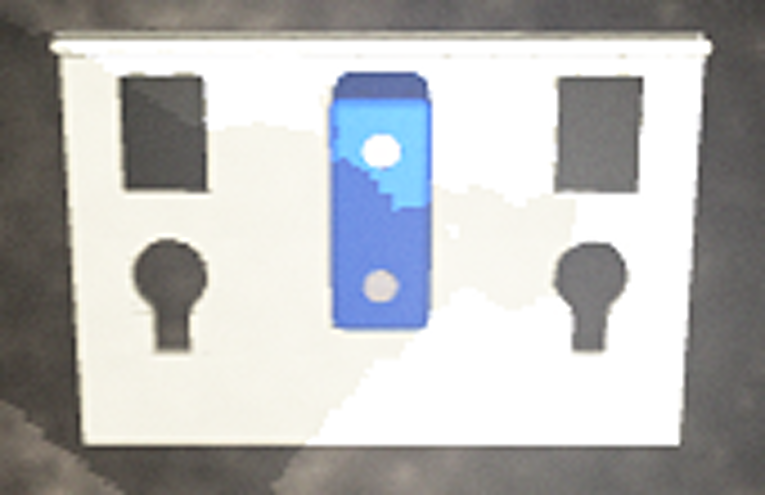

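Emit:
{"op": "servo_tool", "data": {"moves": [[0, 0, -0.3, 0, 0, -7.2, -1], [-2.4, -4.3, -0.35, 0, 0, 0, -1], [-2.4, -4.3, -0.35, 0, 0, 0, -1], [-2.4, -4.3, -0.35, 0, 0, 0, -1], [-2.4, -4.3, -0.35, 0, 0, 0, -1], [-2.4, -4.3, -0.35, 0, 0, 0, -1], [-2.4, -4.3, -0.35, 0, 0, 0, -1], [-2.4, -4.3, -0.35, 0, 0, 0, -1], [-2.4, -4.3, -0.35, 0, 0, 0, -1], [-2.4, -4.3, -0.35, 0, 0, 0, -1]]}}

```text
time_s: 2.4
tool_pos: [603.1, -58.2, 236.6]
orientation: [[-0.999, 0.043, 0.0], [0.043, 0.999, 0.001], [-0.0, 0.001, -1.0]]
force: [0.9, 0.7, 0.1]
gripper_width: 85.4
```

Emit:
{"op": "servo_tool", "data": {"moves": [[0, 0, 0, 0, 0, 0, -1], [0, 0, 0, 0, 0, 0, -1], [0, 0, 0, 0, 0, 0, -1]]}}

```text
time_s: 2.7
tool_pos: [602.0, -55.8, 236.0]
orientation: [[-0.999, 0.043, -0.001], [0.043, 0.999, 0.001], [0.001, 0.001, -1.0]]
force: [-0.5, 1.1, -0.9]
gripper_width: 85.1
```

```bash
python3 -c "
from h import *
s=snap('wrist','wrist2'); print(s['st']['tool_pos'],s['st']['joint_positions'],s['st']['qd'])"
```

```text
[601.96891779 -55.81796709 235.97942536] [-21.315739    12.52759987  28.71570459  87.09073851  -6.10401118
  81.99075535  95.23318424] [-0.67989294 -0.7364471  -0.1855443   0.28609408  0.2053294  -0.10078987
  0.16826326]
```

View pics/wrist2.png

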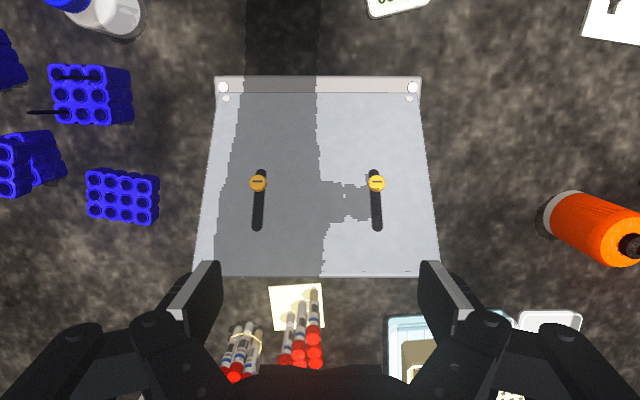

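Clear wrist view of the face: screws at (258,183) and (376,183), face corners at about (216,93), (427,93), (193,275) and (440,275). I'll triangulate the screws and corners from all three views.

```bash
cat > m2.py <<'E'
from h import *
np.set_printoptions(precision=1,suppress=True)
a=load('scene0');b=load('side0');w=load('wrist2')
def brass(s,box):
    x,y,X,Y=box;h=cv2.cvtColor(s['color'],cv2.COLOR_RGB2HSV)[y:Y,x:X]
    m=((h[:,:,0]>12)&(h[:,:,0]<30)&(h[:,:,1]>90)&(h[:,:,2]>110)).astype(np.uint8)
    n,l,st,c=cv2.connectedComponentsWithStats(m)
    i=[k for k in range(1,n) if st[k][4]>8]; return [(st[k][4],c[k]+[x,y]) for k in sorted(i,key=lambda k:-st[k][4])]
if __name__=='__main__':
    for s,bx in [(a,(325,175,385,215)),(b,(295,160,315,195)),(w,(240,165,400,205))]:
        print(brass(s,bx))
    cv2.imwrite('pics/z6.png',cv2.resize(w['color'][65:285,185:450,::-1],None,fx=3,fy=2.7,interpolation=cv2.INTER_CUBIC))
E
python3 m2.py
```

```text
[(np.int32(30), array([373.5, 203.3])), (np.int32(25), array([337.8, 183.9]))]
[(np.int32(14), array([302.3, 184.9])), (np.int32(12), array([306. , 167.5]))]
[(np.int32(227), array([376., 183.])), (np.int32(226), array([257.4, 182.7]))]
```

View pics/z6.png

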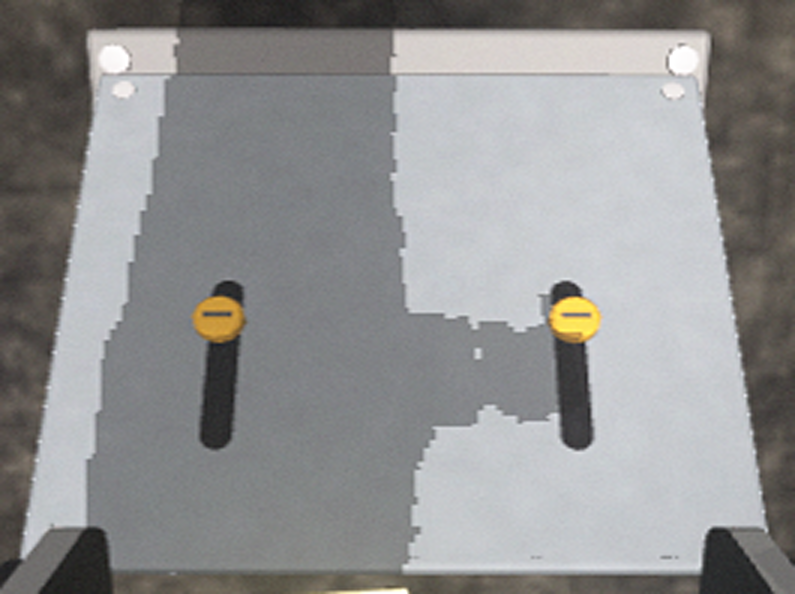

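```bash
cat > m3.py <<'E'
from m2 import *
W=lambda u,v:((u+.5)/3-.5+185,(v+.5)/2.7-.5+65)
def P(o,k,u): return ((u[0]+.5)/k-.5+o[0],(u[1]+.5)/k-.5+o[1])
S2=lambda *u:P((295,145),5,u); D4=lambda *u:P((260,140),6,u)
o={'TL':(S2(210,18),D4(78,240),W(772,572)),'TR':(S2(572,198),D4(148,40),W(15,572)),'BL':(S2(48,345),D4(420,500),W(697,74)),'BR':(S2(388,545),D4(438,270),W(100,74)),
'slTopL':(S2(258,126),D4(170,230),W(577,449)),'slTopR':(S2(437,220),D4(197,127),W(215,449)),'slBotL':(S2(208,232),D4(277,312),W(565,282)),'slBotR':(S2(384,330),D4(296,208),W(229,282)),
'scL':((337.7,183.8),D4(259,271),(376.2,183)),'scR':((373.5,203.3),D4(280,167),(257.4,182.8))}
X={}
for k,v in o.items():
    X[k],e=tri(list(zip((a,b,w),v)));print(k,X[k],np.array(e),' scene+wrist',tri([(a,v[0]),(w,v[2])])[0])
# plane from wrist only: slots on plane z slope 40: fit
q=['TL','TR','BL','BR','slTopL','slTopR','slBotL','slBotR']
F=np.array([[120,110],[120,-110],[-80,110],[-80,-110],[77,55],[77,-55],[19,55],[19,-55.]])
from scipy.optimize import least_squares
def rot(y,sl=np.radians(40)):
    fx=np.array([np.cos(sl)*np.cos(y),np.cos(sl)*np.sin(y),np.sin(sl)]);fy=np.array([-np.sin(y),np.cos(y),0]);return np.c_[fx,fy,np.cross(fx,fy)]
def model(p): return p[:3]+np.c_[F,np.zeros(8)]@rot(p[3]).T
for name,vs in [('all',[0,1,2]),('scene',[0]),('side',[1]),('wrist',[2])]:
    def res(p):
        return np.concatenate([((proj((a,b,w)[i],model(p))-np.array([o[k][i] for k in q]))).ravel() for i in vs])
    s=least_squares(res,[585,-58,80,-.04],loss='soft_l1');p=s.x
    print(name,p[:3],np.degrees(p[3]),'rms',np.sqrt(np.mean(res(p)**2)))
    Rf=rot(p[3])
    for k in('scL','scR'):
        for i in vs:
            print('   ',k,(plane((a,b,w)[i],[o[k][i]],p[:3]+14*Rf[:,2],Rf[:,2])[0]-p[:3])@Rf)
E
python3 m3.py
```

```text
TL [682.2  48.4 154.7] [0.6 0.1 0.7]  scene+wrist [685.2  50.2 150.6]
TR [ 670.5 -171.   156.8] [1.3 2.3 2.2]  scene+wrist [ 668.8 -170.9  161. ]
BL [527.7  53.4  28.5] [1.3 0.7 1.7]  scene+wrist [526.8  52.8  30.3]
BR [ 518.5 -164.4   31.8] [0.4 1.6 1.5]  scene+wrist [ 517.5 -164.3   32.1]
slTopL [645.8  -5.2 133.3] [0.7 0.1 0.7]  scene+wrist [644.8  -5.7 134.9]
slTopR [ 640.6 -114.7  133.9] [0.9 0.4 0.9]  scene+wrist [ 639.4 -114.7  135.8]
slBotL [597.3  -4.1  93.1] [1.1 0.8 0.5]  scene+wrist [597.1  -4.5  94.5]
slBotR [ 592.7 -113.6   92. ] [0.9 0.8 0.2]  scene+wrist [ 592.5 -113.8   93.4]
scL [605.5  -3.7 114.4] [0.4 0.6 0.3]  scene+wrist [605.4  -4.  115.3]
scR [ 600.6 -113.5  114.4] [0.6 0.6 0.6]  scene+wrist [ 600.1 -113.6  116. ]
all [583.5 -58.1  81.5] -2.6006571898552138 rms 1.0495517410370296
    scL [36.7 55.  14. ]
    scL [36.3 58.1 14. ]
    scL [37.  54.9 14. ]
    scR [ 36.7 -54.5  14. ]
    scR [ 36.4 -50.9  14. ]
    scR [ 37.  -54.9  14. ]
scene [589.3 -55.4  73.3] -2.0349601279221843 rms 0.5423837464659373
    scL [37.3 55.2 14. ]
    scR [ 36.4 -55.1  14. ]
side [584.1 -64.3  77.2] -2.6795992534200215 rms 0.7936901275316319
    scL [36.1 56.  14. ]
    scR [ 36.4 -53.5  14. ]
wrist [583.3 -58.2  82. ] -2.6186152059605305 rms 1.4735985986756943
    scL [37.  54.9 14. ]
    scR [ 37.  -54.7  14. ]
```

Emit:
{"op": "servo_tool", "data": {"moves": [[0, 0, 0, 0, 0, 7.6, -1], [2.8, 3.9, 0, 0, 0, 0, -1], [2.8, 3.9, 0, 0, 0, 0, -1], [2.8, 3.9, 0, 0, 0, 0, -1], [2.8, 3.9, 0, 0, 0, 0, -1], [2.8, 3.9, 0.5, 0, 0, 0, -1], [2.8, 3.9, 0.5, 0, 0, 0, -1], [2.8, 3.9, 0.5, 0, 0, 0, -1], [2.8, 3.9, 0.5, 0, 0, 0, -1], [2.8, 3.9, 0.5, 0, 0, 0, -1]]}}

```text
time_s: 3.75
tool_pos: [413.8, 334.6, 211.8]
orientation: [[-0.985, 0.174, 0.001], [0.174, 0.985, 0.001], [-0.0, 0.001, -1.0]]
force: [1.8, -0.4, -0.3]
gripper_width: 85.4
```

Emit:
{"op": "servo_tool", "data": {"moves": [[0, 0, 4.5, 0, 0, 0, -1], [0, 0, 4.5, 0, 0, 0, -1], [0, 0, 0, 0, 0, 0, -1], [0, 0, 0, 0, 0, 0, -1]]}}

```text
time_s: 4.15
tool_pos: [415.6, 332.2, 122.1]
orientation: [[-0.984, 0.176, -0.001], [0.176, 0.984, -0.0], [0.001, -0.0, -1.0]]
force: [0.1, 0.8, 0.8]
gripper_width: 85.3
```

Emit:
{"op": "servo_tool", "data": {"moves": [[0.17, 0.45, 3, 0, 0, 0, -1], [0, 0, 3, 0, 0, 0, -1], [0, 0, 2.5, 0, 0, 0, -1], [0, 0, 1.6, 0, 0, 0, -1], [0, 0, 0.9, 0, 0, 0, -1], [0, 0, 0, 0, 0, 0, -1], [0, 0, 0, 0, 0, 0, -1]]}}

```text
time_s: 4.85
tool_pos: [417.1, 337.5, 13.5]
orientation: [[-0.984, 0.178, 0.002], [0.178, 0.984, 0.002], [-0.002, 0.003, -1.0]]
force: [-0.0, 0.4, -0.3]
gripper_width: 85.4
```

Emit:
{"op": "servo_tool", "data": {"moves": [[0, 0, 0, 0, 0, 0, 1], [0, 0, 0, 0, 0, 0, 1], [0, 0, 0, 0, 0, 0, 1], [0, 0, 0, 0, 0, 0, 1], [0, 0, 0, 0, 0, 0, 1], [0, 0, 0, 0, 0, 0, 1], [0, 0, 0, 0, 0, 0, 1]], "squeeze": 100}}

```text
time_s: 5.55
tool_pos: [415.7, 336.2, 11.5]
orientation: [[-0.984, 0.178, -0.0], [0.178, 0.984, -0.0], [0.0, -0.0, -1.0]]
force: [0.4, 0.4, 0.2]
gripper_width: -0.0
```

```bash
python3 - <<'E'
from h import *
s=snap('wrist','wrist3');print(s['st']['gripper_width'],s['st']['tool_pos'])
a=snap('scene','scene3')
v=np.hstack([cv2.resize(s['color'],(480,300)),cv2.resize(a['color'][140:260,130:258],(320,300))])
cv2.imwrite('pics/v3.png',v[:,:,::-1])
E
```

```text
-0.037131501585544624 [415.74153052 336.24012922  11.47737182]
```

View pics/v3.png

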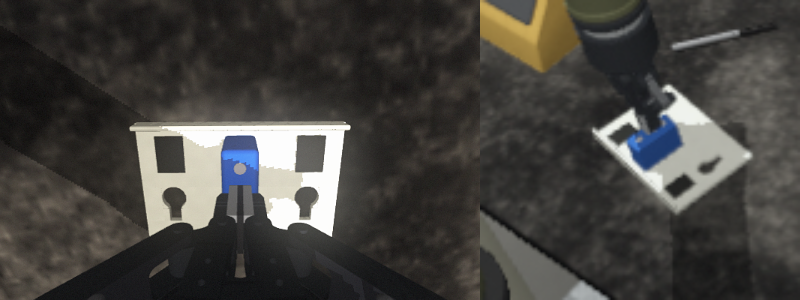

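```bash
python3 - <<'E'
from h import *
np.set_printoptions(precision=1,suppress=True)
b=snap('side','side3');a=load('scene3');w=load('wrist3')
p=b['st']['tool_pos'];g=p+[0,0,19]
for s in(a,b,w): print(proj(s,[p,g,[p[0],p[1],46],p+[0,0,60]]))
A=cv2.resize(a['color'][165:235,165:255],None,fx=4.4,fy=4.4,interpolation=cv2.INTER_CUBIC)
B=cv2.resize(b['color'][255:335,335:415],None,fx=4,fy=3.85,interpolation=cv2.INTER_CUBIC)
h=min(A.shape[0],B.shape[0]);cv2.imwrite('pics/v4.png',np.hstack([A[:h],B[:h]])[:,:,::-1])
cv2.imwrite('pics/v5.png',cv2.resize(w['color'][140:400,150:490,::-1],None,fx=2.3,fy=2.3))
E
```

```text
[[201.4 199.2]
 [199.9 195.1]
 [198.7 191.7]
 [196.6 185.8]]
[[378.2 296.5]
 [378.8 290.1]
 [379.4 284.7]
 [380.4 275.7]]
[[320.8 232. ]
 [320.9 245.9]
 [321.  259.4]
 [321.3 288.1]]
```

View pics/v4.png

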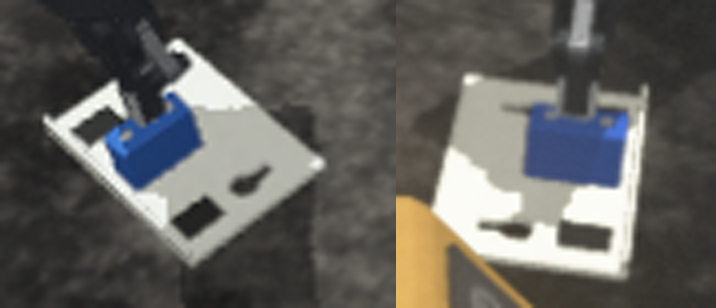

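View pics/v5.png

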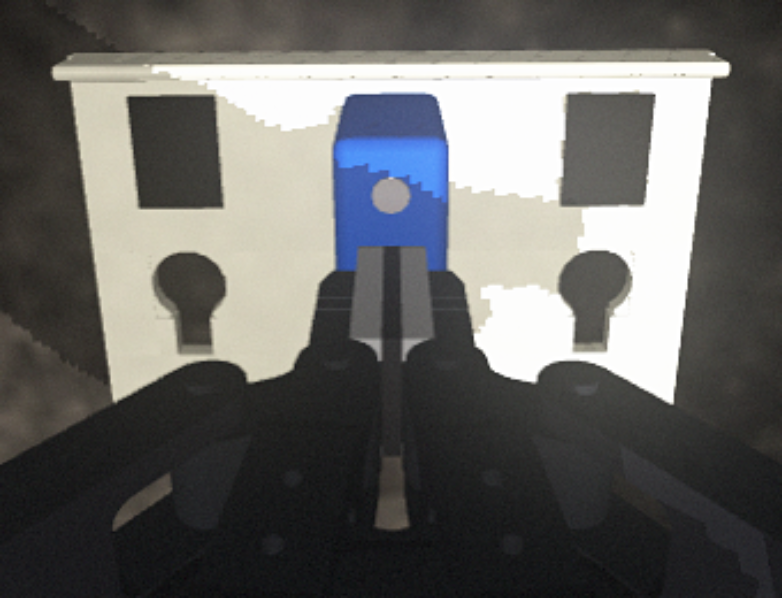

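```bash
python3 - <<'E'
from h import *
np.set_printoptions(precision=1,suppress=True)
w=load('wrist2');H=np.array(w['hand_eye']);print(H)
T=np.eye(4);T[:3,:3]=w['st']['orientation'];T[:3,3]=w['st']['tool_pos']
for x in(-11,11):
  for z in(-50,-35,-13,0):
    q=(T@np.c_[[[x,42,z],[x,-42,z]],[1,1]].T)[:3].T; print(x,z,proj(w,q).ravel())
w=load('wrist3');T[:3,:3]=w['st']['orientation'];T[:3,3]=w['st']['tool_pos']
for x in(-11,11):
  for z in(-60,-50,-35,-13,0):
    q=(T@np.c_[[[x,2,z],[x,-2,z]],[1,1]].T)[:3].T; print(x,z,proj(w,q).ravel())
print(w['st']['force'],w['st']['moment'])
E
```

```text
[[  -0.    -1.    -0.3   75.8]
 [   1.    -0.     0.    -0.7]
 [  -0.    -0.3    1.  -181.9]
 [   0.     0.     0.     1. ]]
-11 -50 [414.2 297.2 228.2 297.4]
-11 -35 [406.1 279.9 236.  280.1]
-11 -13 [396.4 259.3 245.3 259.4]
-11 0 [391.7 249.1 249.9 249.3]
11 -50 [418.5 253.  223.9 253.2]
11 -35 [409.7 238.9 232.5 239.1]
11 -13 [399.2 222.3 242.6 222.4]
11 0 [394.1 214.1 247.5 214.3]
-11 -60 [326.  310.8 316.6 310.8]
-11 -50 [325.6 297.3 316.8 297.3]
-11 -35 [325.1 280.  317.  280. ]
-11 -13 [324.5 259.3 317.3 259.3]
-11 0 [324.2 249.1 317.4 249.1]
11 -60 [326.3 264.1 316.4 264.1]
11 -50 [325.9 253.  316.6 253. ]
11 -35 [325.3 238.9 316.9 238.9]
11 -13 [324.6 222.2 317.2 222.3]
11 0 [324.3 214.1 317.3 214.1]
[0.4 0.4 0.2] [-0. -0.  0.]
```

The closed jaws are empty. In all three views they end about 43 mm short of the reported TCP, just above the block top, so nothing was touched. I'll lift clear and measure where the fingertips really are.

Emit:
{"op": "servo_tool", "data": {"moves": [[0, 0, -3, 0, 0, 0, 1], [0, 0, -3, 0, 0, 0, 1], [0, 0, 0, 0, 0, 0, 1], [0, 0, 0, 0, 0, 0, 1]]}}

```text
time_s: 6.1
tool_pos: [416.2, 336.6, 72.2]
orientation: [[-0.984, 0.178, 0.001], [0.178, 0.984, 0.001], [-0.001, 0.002, -1.0]]
force: [-0.4, -0.3, -0.6]
gripper_width: 0.4
```

```bash
python3 - <<'E'
from h import *
np.set_printoptions(precision=1,suppress=True)
w=snap('wrist','wrist4');a=snap('scene','scene4');b=snap('side','side4')
p=b['st']['tool_pos'];print(p,b['st']['gripper_width'],b['st']['orientation'])
for s in(a,b,w): print(proj(s,[p,p+[0,0,43]]))
A=cv2.resize(a['color'][140:220,160:240],None,fx=5,fy=5,interpolation=cv2.INTER_CUBIC)
B=cv2.resize(b['color'][235:315,335:415],None,fx=5,fy=5,interpolation=cv2.INTER_CUBIC)
cv2.imwrite('pics/v6.png',np.hstack([A,B])[:,:,::-1])
cv2.imwrite('pics/v7.png',cv2.resize(w['color'][140:400,150:490,::-1],None,fx=2.3,fy=2.3))
E
```

```text
[415.2 335.7  70.6] -0.3780399977699197 [[-1.   0.2 -0. ]
 [ 0.2  1.  -0. ]
 [ 0.  -0.  -1. ]]
[[196.6 186.3]
 [192.9 176. ]]
[[380.6 275.9]
 [382.2 260.3]]
[[318.9 229.4]
 [318.9 264.6]]
```

View pics/v6.png

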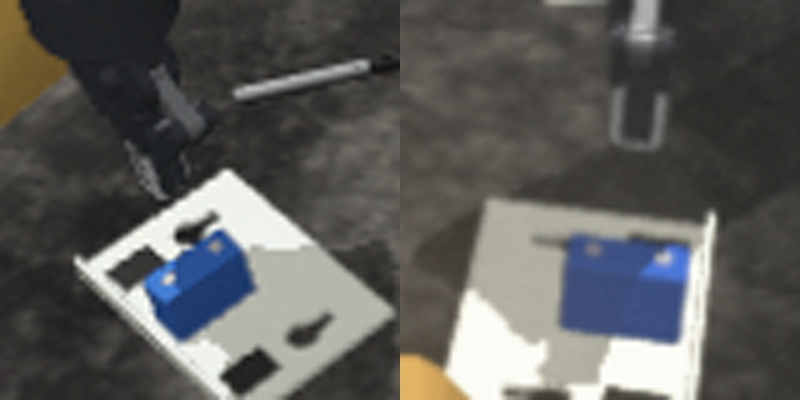

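View pics/v7.png

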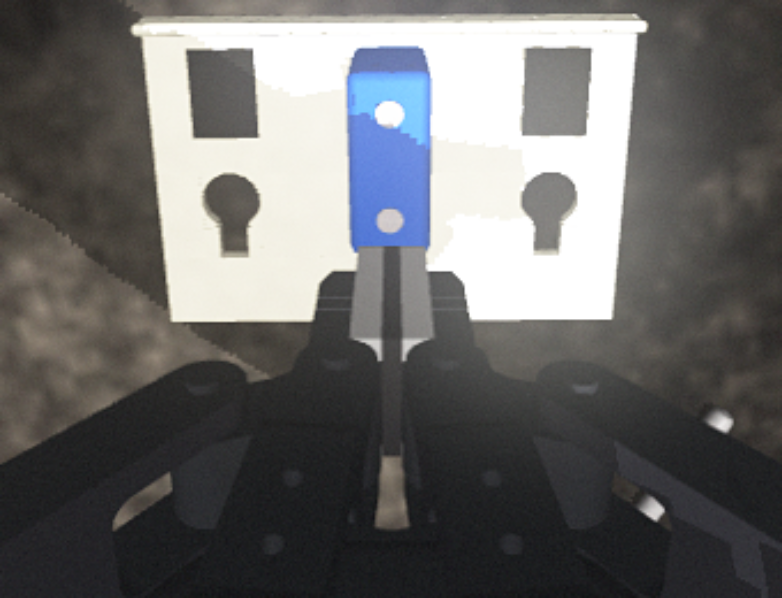

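```bash
python3 - <<'E'
from h import *
np.set_printoptions(precision=1,suppress=True)
w=load('wrist4');a=load('scene4');b=load('side4')
p=b['st']['tool_pos'];R=b['st']['orientation']
def rep(n,o):
    x,e=tri(o);print(n,(x-p)@R,x,np.array(e))
rep('x+ corner side/wrist',[(b,(387.6,264.3)),(w,(320.7,247.4))])
rep('centre scene/side',[(a,(193,178.8)),(b,(382.6,264.4))])
rep('x+ scene?/wrist',[(a,(191,178.5)),(w,(320.7,247.4))])
for z in(-43,-38,-34,-30,-26,0):
    q=p+np.array([[11,0,z],[-11,0,z],[0,9,z],[0,-9,z]])@R.T
    print(z,'scene',((proj(a,q)-[160,140])*5+2).ravel(),'side',((proj(b,q)-[335,235])*5+2+[400,0]).ravel(),'w',((proj(w,q)-[150,140])*2.3).ravel()[:2])
E
```

```text
x+ corner side/wrist [  9.8   1.8 -37.6] [405.9 339.2 108.2] [3.3 3.3]
centre scene/side [  2.    0.7 -32.7] [413.4 336.8 103.3] [0.2 0.2]
x+ scene?/wrist [  6.9   0.8 -38.1] [408.6 337.7 108.8] [0.3 0.3]
-43 scene [149.6 193.  183.3 170.8 156.9 173.2 176.3 190.5] side [663.1 131.8 612.8 125.3 636.  140.7 639.9 116.6] w [388.6 236.8]
-38 scene [151.9 199.1 185.5 177.  159.1 179.4 178.5 196.7] side [662.1 141.1 611.9 134.5 635.  150.  639.  125.8] w [388.6 226.6]
-34 scene [153.7 204.  187.2 181.9 160.9 184.3 180.2 201.6] side [661.3 148.5 611.2 141.9 634.3 157.4 638.2 133.2] w [388.6 218.8]
-30 scene [155.5 208.8 188.9 186.8 162.6 189.2 181.9 206.4] side [660.5 155.8 610.5 149.2 633.5 164.7 637.5 140.5] w [388.5 211.3]
-26 scene [157.3 213.7 190.6 191.6 164.4 194.  183.7 211.3] side [659.7 163.1 609.8 156.5 632.7 172.  636.7 147.8] w [388.5 204.2]
0 scene [168.7 244.4 201.3 222.5 175.6 224.8 194.6 242. ] side [654.5 209.9 605.3 203.3 627.9 219.  631.9 194.4] w [388.4 164.9]
```

Emit:
{"op": "servo_tool", "data": {"moves": [[0.05, 0.1, 0, 0, 0, 0, -1], [0, 0, 0, 0, 0, 0, -1], [0, 0, 0, 0, 0, 0, -1], [0, 0, 0, 0, 0, 0, -1], [0, 0, 1, 0, 0, 0, -1], [0, 0, 2, 0, 0, 0, -1], [0, 0, 2, 0, 0, 0, -1]]}}

```text
time_s: 6.95
tool_pos: [415.6, 337.4, 20.7]
orientation: [[-0.984, 0.178, 0.001], [0.178, 0.984, 0.001], [-0.0, 0.001, -1.0]]
force: [1.0, 0.9, -0.4]
gripper_width: 85.6
```

Emit:
{"op": "servo_tool", "data": {"moves": [[0, 0, 2, 0, 0, 0, -1], [0, 0, 1.5, 0, 0, 0, -1], [0, 0, 1, 0, 0, 0, -1], [0, 0, 0.5, 0, 0, 0, -1], [0, 0, 0, 0, 0, 0, -1], [0, 0, 0, 0, 0, 0, -1]]}}

```text
time_s: 7.55
tool_pos: [415.9, 337.7, -27.9]
orientation: [[-0.984, 0.178, 0.001], [0.178, 0.984, 0.001], [-0.001, 0.001, -1.0]]
force: [0.1, -0.2, 0.0]
gripper_width: 85.3
```

Emit:
{"op": "servo_tool", "data": {"moves": [[0, 0, 0, 0, 0, 0, 1], [0, 0, 0, 0, 0, 0, 1], [0, 0, 0, 0, 0, 0, 1], [0, 0, 0, 0, 0, 0, 1], [0, 0, 0, 0, 0, 0, 1], [0, 0, 0, 0, 0, 0, 1]], "squeeze": 100}}

```text
time_s: 8.15
tool_pos: [415.8, 337.5, -28.0]
orientation: [[-0.984, 0.178, 0.001], [0.178, 0.984, 0.0], [-0.0, 0.001, -1.0]]
force: [-0.3, 0.8, 3.5]
gripper_width: 23.1
```

```bash
python3 - <<'E'
from h import *
np.set_printoptions(precision=1,suppress=True)
w=snap('wrist','wrist5');print(w['st']['tool_pos'],w['st']['gripper_width'],w['st']['force'],w['st']['moment'],w['st']['joint_positions'])
cv2.imwrite('pics/v8.png',cv2.resize(w['color'][140:400,150:490,::-1],None,fx=2.3,fy=2.3))
E
```

```text
[415.8 337.5 -28. ] 23.067312810618215 [-0.3  0.8  3.5] [-0.2  0.1 -0. ] [-49.1  17.1   8.1 112.5  -3.1  50.6  40.3]
```

View pics/v8.png

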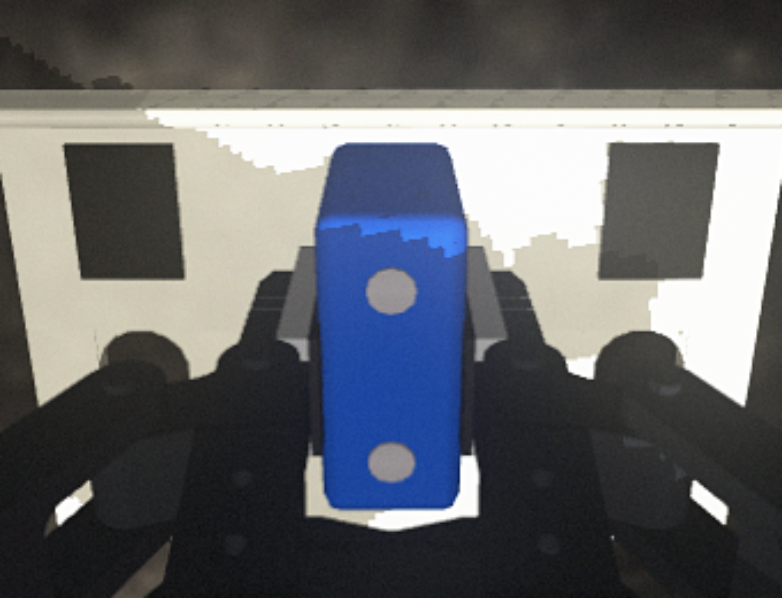

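```bash
cat > pl.py <<'E'
from h import *
from scipy.spatial.transform import Rotation as Ro
np.set_printoptions(precision=2,suppress=True)
O=np.array([583.5,-58.1,81.5]);yaw=np.radians(-2.6);sl=np.radians(40)
fx=np.array([np.cos(sl)*np.cos(yaw),np.cos(sl)*np.sin(yaw),np.sin(sl)]);fy=np.array([-np.sin(yaw),np.cos(yaw),0]);Rf=np.c_[fx,fy,np.cross(fx,fy)]
Rt=np.c_[-Rf[:,0],Rf[:,1],-Rf[:,2]]
OFF=np.array([-17.,0,-28.])  # TCP rel. holder_back, plate axes
def tgt(bx,by,h): return O+Rf@(np.array([bx,by,h])+OFF)
def rel(p,R,pt,Rtg):
    return R.T@(pt-p)/10, np.degrees(Ro.from_matrix(R.T@Rtg).as_rotvec())
def facepose(st):
    p=Rf.T@(np.array(st['tool_pos'])-O)-OFF
    return p,np.degrees(Ro.from_matrix(Rt.T@np.array(st['orientation'])).as_rotvec())
E
python3 - <<'E'
from pl import *
w=load('wrist5');p=plane(w,[(320.2,266.5),(320.2,340.9)],[0,0,46],[0,0,1]);print(p,p.mean(0))
st=r.get_state();print(tgt(28.8,0,70),tgt(28.8,0,0));print((p.mean(0)-st['tool_pos'])@st['orientation'])
R=np.array(st['orientation']);q=np.array(st['tool_pos'])+[0,0,200]
print(rel(q,R,tgt(28.8,0,70),Rt))
E
```

```text
[[398.47 340.1   46.  ]
 [430.11 334.36  46.  ]] [414.29 337.23  46.  ]
[565.56 -57.29 121.26] [610.51 -59.33  67.64]
[  1.35  -0.5  -73.98]
(array([-21.78, -36.18,   5.07]), array([ -2.65, -39.91,  -7.36]))
```

Emit:
{"op": "servo_tool", "data": {"moves": [[0, 0, -1, 0, 0, 0, 1], [0, 0, -3, 0, 0, 0, 1], [0, 0, -4.5, 0, 0, 0, 1], [0, 0, -4.5, 0, 0, 0, 1], [0, 0, -4.5, 0, 0, 0, 1], [0, 0, -2.5, 0, 0, 0, 1], [0, 0, 0, 0, 0, 0, 1], [0, 0, 0, 0, 0, 0, 1]]}}

```text
time_s: 9.0
tool_pos: [414.8, 336.8, 170.5]
orientation: [[-0.984, 0.178, -0.001], [0.178, 0.984, -0.001], [0.001, -0.001, -1.0]]
force: [-0.1, -1.1, -4.6]
gripper_width: 22.9
```

Emit:
{"op": "servo_tool", "data": {"moves": [[-1, -1.7, 0, 0, 0, -2, 1], [-2, -3.7, 0, 0, 0, -2, 1], [-2.2, -3.9, 0, 0, 0, -2, 1], [-2.2, -3.9, 0, 0, 0, -1.4, 1], [-2.2, -3.9, 0, 0, 0, 0, 1], [-2.2, -3.9, 0, 0, 0, 0, 1], [-2.2, -3.9, 0, 0, 0, 0, 1], [-2.2, -3.9, 0, 0, 0, 0, 1], [-2.2, -3.9, 0, 0, 0, 0, 1], [-1.5, -2.5, 0, 0, 0, 0, 1]]}}

```text
time_s: 10.0
tool_pos: [585.9, -32.9, 168.3]
orientation: [[-0.999, 0.054, -0.005], [0.054, 0.999, -0.003], [0.005, -0.003, -1.0]]
force: [-0.1, -0.8, -3.3]
gripper_width: 22.8
```

Emit:
{"op": "servo_tool", "data": {"moves": [[0, 0, 0, 0, -4, 0, 1], [0, 0, 0, 0, -6, 0, 1], [0, 0, 0, 0, -7, 0, 1], [0, 0, 0, 0, -7, 0, 1], [0, 0, 0, 0, -7, 0, 1], [0, 0, 0, 0, -6, 0, 1], [0, 0, 0, 0, -3, 0, 1], [0, 0, 0, 0, 0, 0, 1], [0, 0, 0, 0, 0, 0, 1]]}}

```text
time_s: 10.9
tool_pos: [585.8, -29.9, 169.4]
orientation: [[-0.773, 0.053, 0.632], [0.041, 0.999, -0.033], [-0.633, -0.0, -0.774]]
force: [0.5, -0.7, -2.7]
gripper_width: 22.7
```

```bash
sed -i 's/-17.,0,-28/-16.7,0,-28/' pl.py; python3 - <<'E'
from pl import *
st=r.get_state();R=np.array(st['orientation']);print(st['joint_positions'],st['tool_pos'],st['gripper_width'],st['time_s'],st['force'])
print(facepose(st));print(rel(st['tool_pos'],R,tgt(28.8,0,45),Rt))
E
```

```text
[-13.27 -17.07  10.01 131.97  14.77  26.37  73.36] [585.79 -29.85 169.39] 22.746435775807562 10.9 [ 0.54 -0.7  -2.74]
(array([73.97, 28.32, 94.68]), array([0.26, 0.74, 0.32]))
(array([ 4.44, -2.83,  5.04]), array([-0.26, -0.74, -0.32]))
```

Emit:
{"op": "servo_tool", "data": {"moves": [[0, -0.5, 1, 0, -0.3, 0, 1], [0, -0.9, 1.5, 0, -0.4, -0.3, 1], [1, -0.9, 1.5, -0.3, 0, 0, 1], [1.5, -0.5, 1, 0, 0, 0, 1], [1.5, 0, 0, 0, 0, 0, 1], [0.4, 0, 0, 0, 0, 0, 1], [0, 0, 0, 0, 0, 0, 1], [0, 0, 0, 0, 0, 0, 1]]}}

```text
time_s: 11.7
tool_pos: [586.0, -55.3, 106.6]
orientation: [[-0.761, 0.041, 0.647], [0.032, 0.999, -0.025], [-0.648, 0.002, -0.762]]
force: [0.2, 0.2, -3.2]
gripper_width: 22.6
```

```bash
cat > look.py <<'E'
from pl import *
import sys
k=sys.argv[1]
st=r.get_state();print(st['joint_positions'],st['gripper_width'],st['time_s'],st['force'],st['moment'])
print(facepose(st))
a=snap('scene','scene'+k);b=snap('side','side'+k);w=snap('wrist','wrist'+k)
A=cv2.resize(a['color'][120:240,290:410],(400,400),interpolation=cv2.INTER_CUBIC)
B=cv2.resize(b['color'][130:240,250:360],(400,400),interpolation=cv2.INTER_CUBIC)
cv2.imwrite('pics/L%s.png'%k,np.hstack([A,B])[:,:,::-1])
E
python3 look.py 6
```

```text
[-14.52 -12.17  16.55 136.89  11.82  14.66  80.23] 22.55007652772406 11.7 [ 0.2   0.19 -3.18] [ 0.07  1.17 -0.06]
(array([34.7 ,  2.91, 45.7 ]), array([-0.24, -0.36, -0.15]))
```

View pics/L6.png

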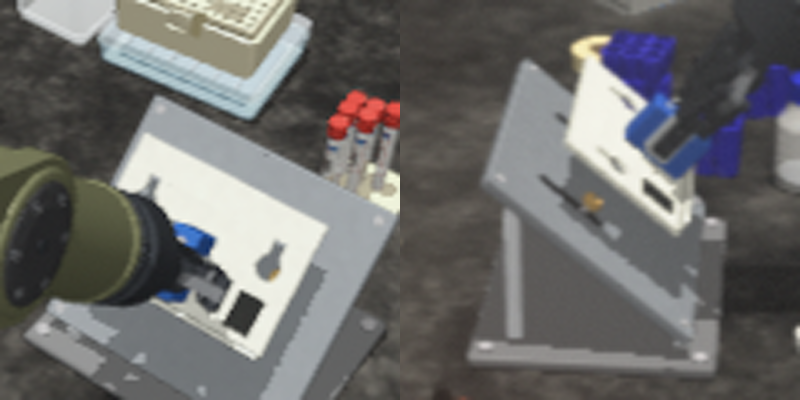

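View pics/wrist6.png

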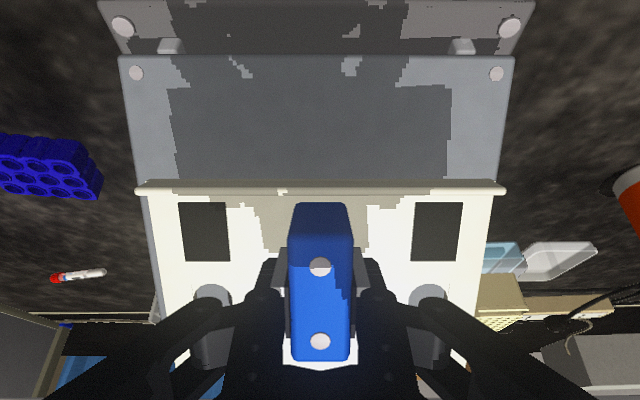

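Emit:
{"op": "servo_tool", "data": {"moves": [[0.2, -0.1, 0.7, 0.2, 0.3, 0.1, 1], [0.2, -0.1, 0.7, 0, 0, 0, 1], [0.2, -0.1, 0.7, 0, 0, 0, 1], [0, 0, 0, 0, 0, 0, 1], [0, 0, 0, 0, 0, 0, 1], [0, 0, 0, 0, 0, 0, 1]]}}

```text
time_s: 12.45
tool_pos: [593.3, -59.4, 85.2]
orientation: [[-0.766, 0.046, 0.641], [0.035, 0.999, -0.029], [-0.642, -0.0, -0.767]]
force: [-0.2, -0.7, -3.0]
gripper_width: 22.7
```

```bash
python3 look.py 7
```

```text
[-15.38  -8.57  18.16 136.82  10.36  11.54  81.54] 22.721325603906394 12.45 [-0.23 -0.66 -3.05] [ 0.07  1.18 -0.  ]
(array([26.65, -0.9 , 24.49]), array([0.02, 0.06, 0.01]))
```

View pics/L7.png

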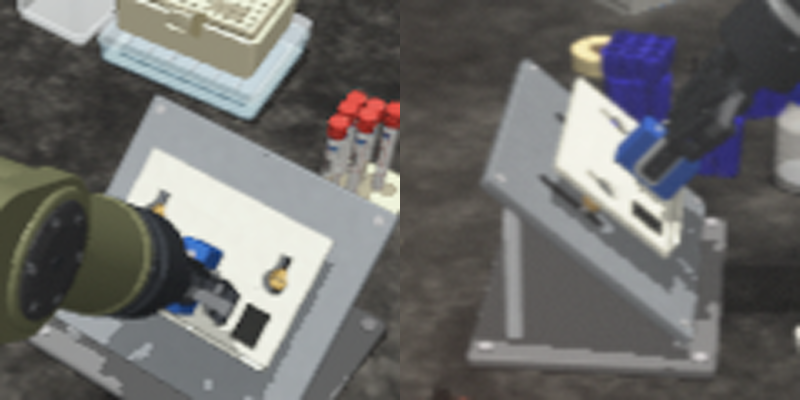

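```bash
cat > kh.py <<'E'
from pl import *
import sys
k=sys.argv[1];s0=float(sys.argv[2]) if len(sys.argv)>2 else 36.8
a=load('scene'+k);b=load('side'+k);w=load('wrist'+k)
st=a['st'];R=np.array(st['orientation']);p=np.array(st['tool_pos'])
Rp=np.c_[-R[:,0],R[:,1],-R[:,2]];hb=p-Rp@OFF
th=np.linspace(0,2*np.pi,24)
def draw(s,off,k,img):
    f=lambda X:((proj(s,X)-off)*k+k/2)
    for y in(55,-55):
        c=hb+Rp@np.array([8,y,5]);
        ring=np.array([hb+Rp@np.array([8+10*np.cos(t),y+10*np.sin(t),5]) for t in th])
        for q in f(ring): cv2.circle(img,tuple(int(v) for v in q),1,(255,0,255),-1)
        ring=np.array([O+Rf@np.array([s0+8*np.cos(t),y+8*np.sin(t),14]) for t in th])
        for q in f(ring): cv2.circle(img,tuple(int(v) for v in q),1,(0,255,0),-1)
    co=np.array([hb+Rp@np.array([x,y,5]) for x,y in((55,80),(55,-80),(-55,-80))])
    for q in f(co): cv2.circle(img,tuple(int(v) for v in q),2,(255,0,0),-1)
A=cv2.resize(a['color'][150:250,300:400],(600,600),interpolation=cv2.INTER_CUBIC);draw(a,np.array([300,150]),6,A)
B=cv2.resize(b['color'][140:215,285:350],(520,600),interpolation=cv2.INTER_CUBIC);draw(b,np.array([285,140]),8,B)
cv2.imwrite('pics/KA%s.png'%k,A[:,:,::-1]);cv2.imwrite('pics/KB%s.png'%k,B[:,:,::-1])
E
python3 kh.py 7
```

```text
(no output)
```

View pics/KA7.png

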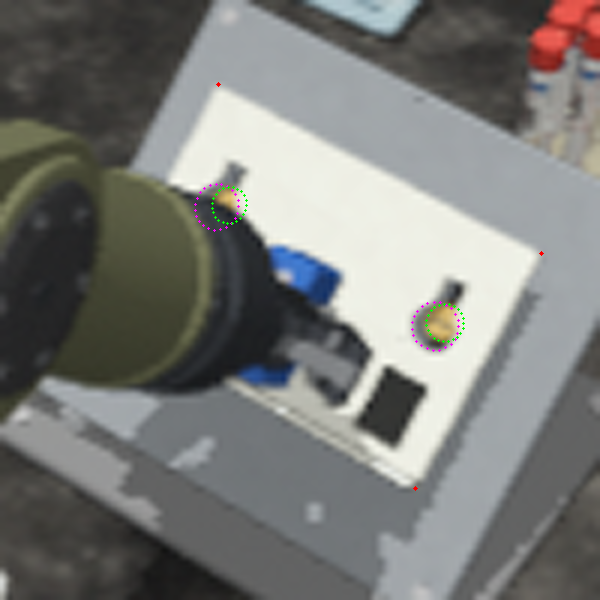

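View pics/KB7.png

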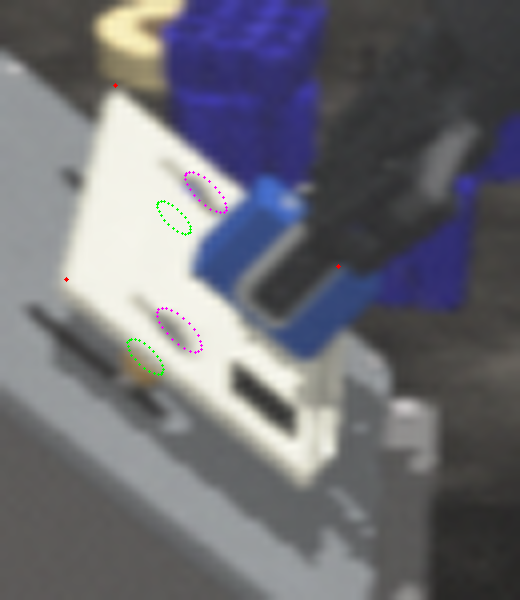

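Emit:
{"op": "servo_tool", "data": {"moves": [[-0.2, 0.1, 0.4, 0, 0, 0, 1], [0, 0, 0.4, 0, 0, 0, 1], [0, 0, 0, 0, 0, 0, 1], [0, 0, 0, 0, 0, 0, 1], [0, 0, 0, 0, 0, 0, 1]]}}

```text
time_s: 13.1
tool_pos: [599.9, -58.7, 80.2]
orientation: [[-0.766, 0.046, 0.641], [0.035, 0.999, -0.029], [-0.642, -0.0, -0.767]]
force: [-0.5, -0.5, -3.6]
gripper_width: 22.6
```

```bash
python3 look.py 8; python3 kh.py 8
```

```text
[-16.04  -7.06  18.8  136.31   9.51  10.57  82.12] 22.63003650927094 13.1 [-0.54 -0.47 -3.65] [0.01 1.2  0.03]
(array([28.45,  0.12, 16.47]), array([0.02, 0.08, 0.01]))
```

View pics/KA8.png

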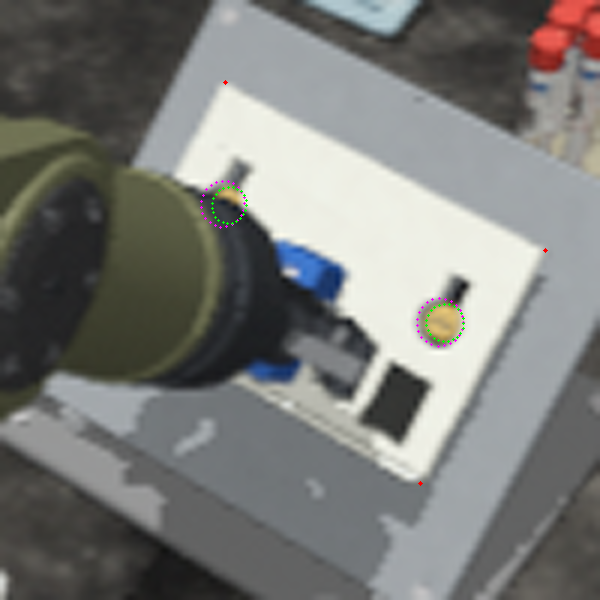

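Emit:
{"op": "servo_tool", "data": {"moves": [[-0.03, 0, 0.3, 0, 0, 0, 1], [0, 0, 0.3, 0, 0, 0, 1], [0, 0, 0.2, 0, 0, 0, 1], [0, 0, 0, 0, 0, 0, 1], [0, 0, 0, 0, 0, 0, 1]]}}

```text
time_s: 13.75
tool_pos: [605.3, -59.0, 74.2]
orientation: [[-0.766, 0.046, 0.641], [0.035, 0.999, -0.029], [-0.642, -0.0, -0.767]]
force: [-0.3, -0.6, -4.0]
gripper_width: 23.2
```

```bash
python3 -c "
from pl import *
st=r.get_state();print(facepose(st),st['force'],st['moment'],st['joint_positions'])"
```

```text
(array([28.66,  0.14,  8.39]), array([0.02, 0.09, 0.  ])) [-0.33 -0.56 -4.02] [0.05 1.23 0.  ] [-16.94  -5.61  19.85 135.97   8.15   9.48  83.35]
```

Emit:
{"op": "servo_tool", "data": {"moves": [[0, 0, 0.2, 0, 0, 0, 1], [0, 0, 0.2, 0, 0, 0, 1], [0, 0, 0.2, 0, 0, 0, 1], [0, 0, 0.1, 0, 0, 0, 1], [0, 0, 0, 0, 0, 0, 1], [0, 0, 0, 0, 0, 0, 1]]}}

```text
time_s: 14.35
tool_pos: [609.4, -59.2, 69.4]
orientation: [[-0.766, 0.046, 0.641], [0.035, 0.999, -0.029], [-0.642, 0.0, -0.767]]
force: [-15.4, 0.5, 10.1]
gripper_width: 22.8
```

```bash
python3 look.py 9; python3 kh.py 9
```

```text
[-17.87  -4.5   20.93 135.73   6.53   8.6   84.84] 22.784375527973225 14.35 [-15.38   0.49  10.12] [0.01 1.59 0.1 ]
(array([28.82,  0.1 ,  2.1 ]), array([-0.  ,  0.07,  0.03]))
```

View pics/KA9.png

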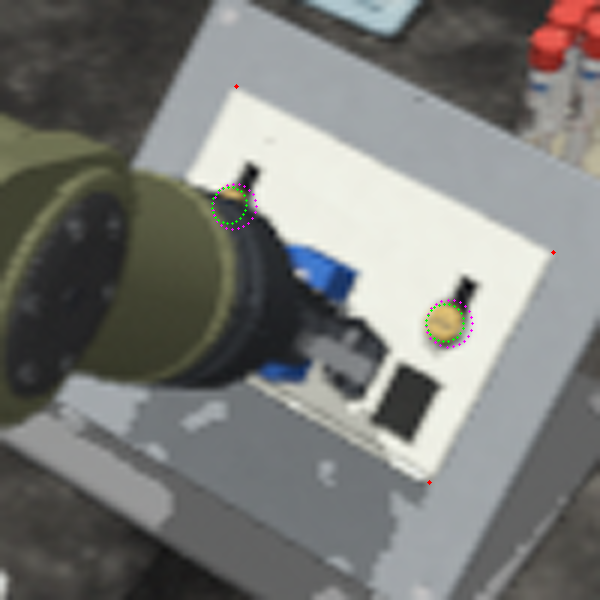

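View pics/KB9.png

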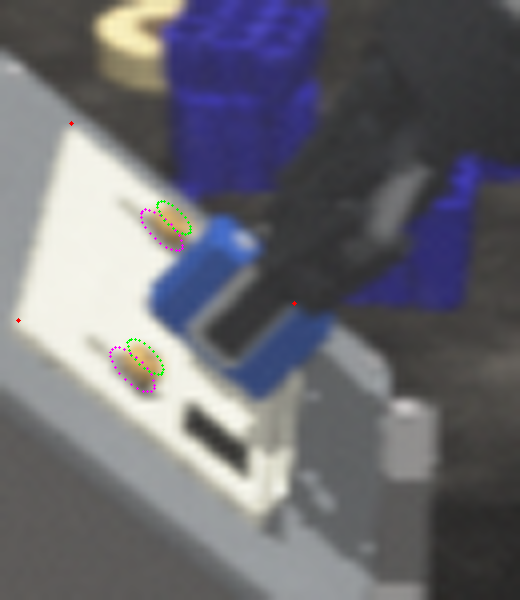

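Emit:
{"op": "servo_tool", "data": {"moves": [[0.15, 0, -0.1, 0, 0, 0, 1], [0.2, 0, 0, 0, 0, 0, 1], [0.2, 0, 0, 0, 0, 0, 1], [0.2, 0, 0, 0, 0, 0, 1], [0.2, 0, 0, 0, 0, 0, 1], [0, 0, 0, 0, 0, 0, 1], [0, 0, 0, 0, 0, 0, 1]]}}

```text
time_s: 15.2
tool_pos: [601.9, -58.8, 63.6]
orientation: [[-0.766, 0.046, 0.641], [0.035, 0.999, -0.029], [-0.642, -0.0, -0.767]]
force: [-0.3, -0.9, -3.5]
gripper_width: 23.0
```

```bash
python3 -c "
from pl import *
st=r.get_state();print(facepose(st),st['force'],Rf.T@(st['force']-np.array([-.2,-.5,-3.5])),st['moment'],st['joint_positions'])"
```

```text
(array([19.3 ,  0.09,  2.48]), array([0.02, 0.07, 0.01])) [-0.28 -0.85 -3.51] [-0.06 -0.36  0.04] [ 0.12  1.19 -0.  ] [-17.17  -4.78  20.22 136.86   7.72   7.76  83.69]
```

Emit:
{"op": "servo_tool", "data": {"moves": [[0.2, 0, 0, 0, 0, 0, 1], [0.2, 0, 0, 0, 0, 0, 1], [0.2, 0, 0, 0, 0, 0, 1], [0.2, 0, 0, 0, 0, 0, 1], [0, 0, 0, 0, 0, 0, 1], [0, 0, 0, 0, 0, 0, 1]]}}

```text
time_s: 15.8
tool_pos: [595.7, -58.6, 58.6]
orientation: [[-0.766, 0.046, 0.641], [0.035, 0.999, -0.029], [-0.642, -0.0, -0.767]]
force: [-0.6, 0.3, -3.7]
gripper_width: 22.7
```

```bash
cat > s.py <<'E'
from pl import *
st=r.get_state();print(facepose(st),Rf.T@(st['force']-np.array([-.2,-.5,-3.5])),st['moment'],st['joint_positions'],st['gripper_width'],st['time_s'])
E
python3 s.py
```

```text
(array([11.34,  0.09,  2.54]), array([0.02, 0.06, 0.01])) [-0.43  0.75  0.15] [0.08 1.23 0.04] [-16.63  -4.95  19.69 137.79   8.54   7.01  82.89] 22.677425078504836 15.8
```

Emit:
{"op": "servo_tool", "data": {"moves": [[0.2, 0, 0, 0, 0, 0, 1], [0.2, 0, 0, 0, 0, 0, 1], [0.2, 0, 0, 0, 0, 0, 1], [0.2, 0, 0, 0, 0, 0, 1], [0, 0, 0, 0, 0, 0, 1], [0, 0, 0, 0, 0, 0, 1]]}}

```text
time_s: 16.4
tool_pos: [591.2, -58.3, 55.1]
orientation: [[-0.764, 0.046, 0.644], [0.035, 0.999, -0.029], [-0.645, 0.0, -0.764]]
force: [3.2, 0.0, -1.1]
gripper_width: 23.1
```

```bash
python3 s.py; python3 look.py 10; python3 kh.py 10 30
```

```text
(array([5.63, 0.16, 2.76]), array([ 0.  , -0.14,  0.01])) [ 4.09  0.67 -0.36] [-0.03  0.16 -0.01] [-16.05  -5.11  19.15 138.62   9.46   6.15  81.98] 23.115833196529273 16.4
[-16.05  -5.11  19.15 138.62   9.46   6.15  81.98] 23.115833196529273 16.4 [ 3.19  0.01 -1.14] [-0.03  0.16 -0.01]
(array([5.63, 0.16, 2.76]), array([ 0.  , -0.14,  0.01]))
```

View pics/KA10.png

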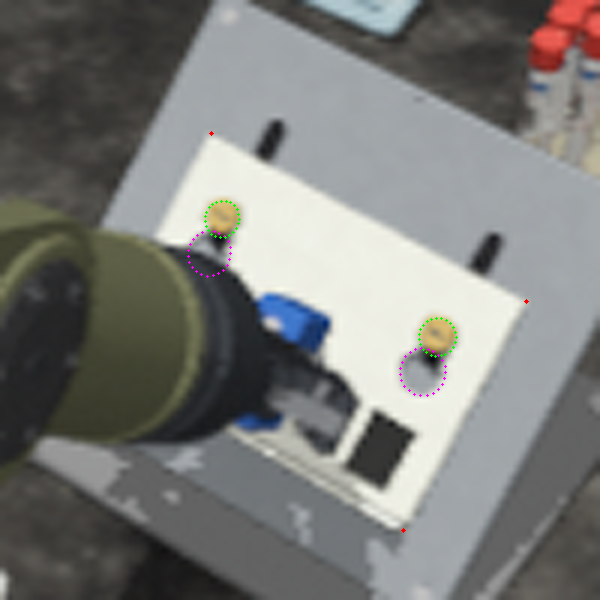

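View pics/KB10.png

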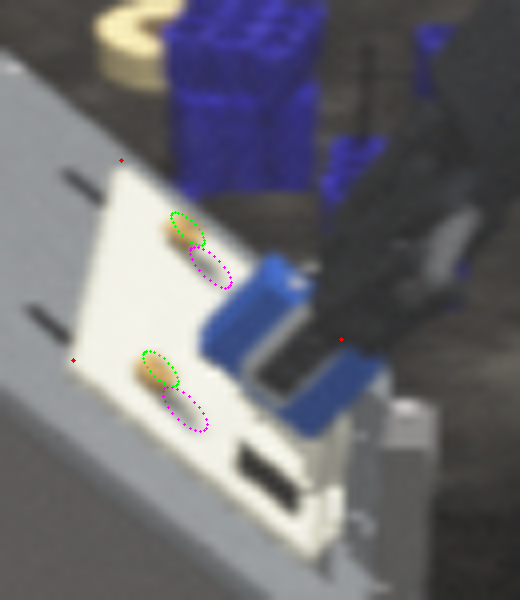

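Emit:
{"op": "servo_tool", "data": {"moves": [[0, 0, 0, 0, 0, 0, -1], [0, 0, 0, 0, 0, 0, -1], [0, 0, 0, 0, 0, 0, -1], [0, 0, 0, 0, 0, 0, -1], [0, 0, -0.3, 0, 0, 0, -1], [0, 0, -0.3, 0, 0, 0, -1]]}}

```text
time_s: 17.15
tool_pos: [585.5, -58.1, 58.0]
orientation: [[-0.766, 0.046, 0.641], [0.035, 0.999, -0.029], [-0.642, -0.0, -0.767]]
force: [0.7, 0.5, 0.2]
gripper_width: 85.8
```

```bash
python3 s.py; python3 look.py 11; python3 kh.py 11 30
```

```text
(array([3.09, 0.14, 8.7 ]), array([0.02, 0.09, 0.  ])) [3.   1.06 2.32] [ 0.02  0.64 -0.01] [-15.06  -6.23  18.05 138.97  10.57   7.16  80.96] 85.76156945229397 17.15
[-15.06  -6.23  18.05 138.97  10.57   7.16  80.96] 85.76156945229397 17.15 [0.66 0.52 0.21] [ 0.02  0.64 -0.01]
(array([3.09, 0.14, 8.7 ]), array([0.02, 0.09, 0.  ]))
```

View pics/KA11.png

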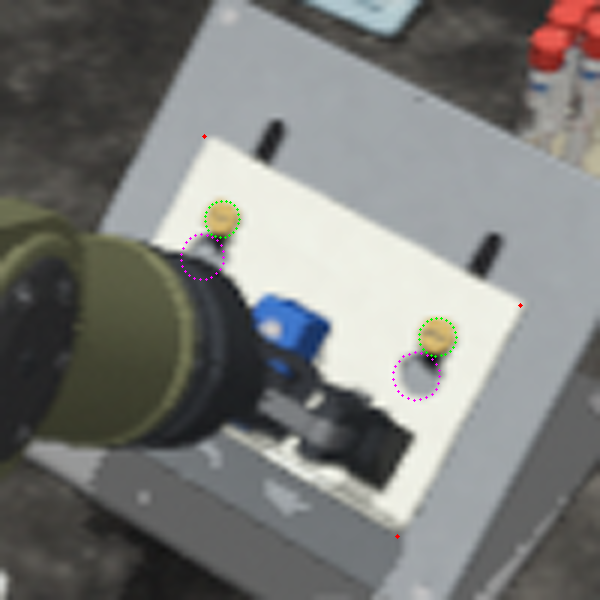

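Emit:
{"op": "servo_tool", "data": {"moves": [[0.52, 0, -0.1, 0, 5, 0, -1], [0.52, 0, -0.1, 0, 5, 0, -1], [0.52, 0, -0.02, 0, 5, 0, -1], [0.52, 0, -0.02, 0, 5, 0, -1], [0, 0, 0, 0, 0, 0, -1], [0, 0, 0, 0, 0, 0, -1]]}}

```text
time_s: 17.9
tool_pos: [566.9, -57.4, 48.5]
orientation: [[-0.939, 0.046, 0.341], [0.043, 0.999, -0.016], [-0.342, -0.001, -0.94]]
force: [-0.2, 1.0, 0.2]
gripper_width: 85.3
```

```bash
python3 look.py 12; python3 -c "
from pl import *
st=load('wrist12')['st'];p=np.array(st['tool_pos']);R=np.array(st['orientation'])
for d in(41,60): print(d,Rf.T@(p-d*R[:,2]-O))"
```

```text
[-21.46   0.76  25.02 124.23  -1.02  35.11  91.62] 85.3024034050892 17.9 [-0.23  1.02  0.17] [0.01 0.42 0.02]
(array([-17.27,  -0.09,  13.37]), array([ 0.04, 20.02,  0.  ]))
41 [-21.32  -0.03  24.22]
60 [-14.79  -0.02  42.06]
```

View pics/L12.png

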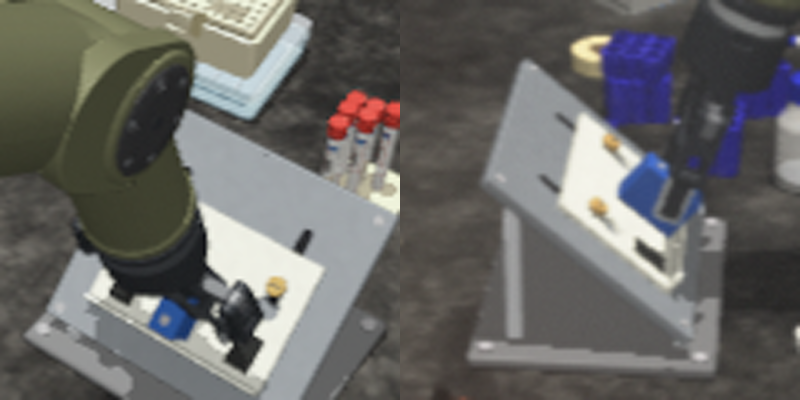

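View pics/wrist12.png

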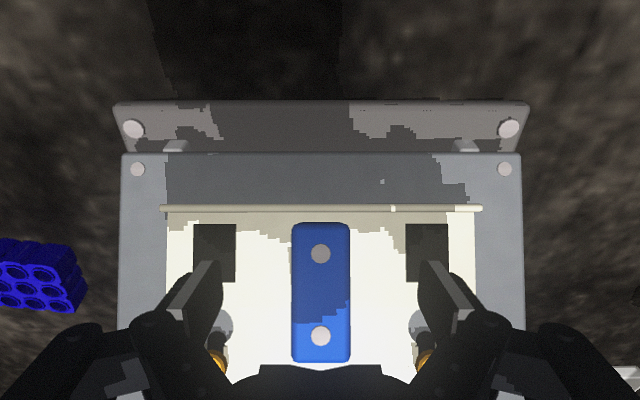

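Emit:
{"op": "servo_tool", "data": {"moves": [[-0.3, 0, 0.4, 0, 0, 0, -1], [-0.3, 0, 0.4, 0, 0, 0, -1], [0, 0, 0, 0, 0, 0, -1], [0, 0, 0, 0, 0, 0, -1], [0, 0, 0, 0, 0, 0, 1], [0, 0, 0, 0, 0, 0, 1], [0, 0, 0, 0, 0, 0, 1], [0, 0, 0, 0, 0, 0, 1], [0, 0, 0, 0, 0, 0, 1], [0, 0, 0, 0, 0, 0, 1]], "squeeze": 100}}

```text
time_s: 19.05
tool_pos: [575.3, -57.5, 43.7]
orientation: [[-0.939, 0.046, 0.341], [0.043, 0.999, -0.015], [-0.341, 0.0, -0.94]]
force: [-4.1, 0.0, 5.0]
gripper_width: 22.8
```

```bash
python3 s.py; python3 look.py 13
```

```text
(array([-13.93,   0.19,   4.32]), array([-0.  , 20.06,  0.01])) [2.45 0.36 8.98] [-0.01  0.71  0.04] [-21.32   2.37  25.15 123.38  -2.4   34.56  92.76] 22.834902171982705 19.05
[-21.32   2.37  25.15 123.38  -2.4   34.56  92.76] 22.834902171982705 19.05 [-4.07  0.03  4.95] [-0.01  0.71  0.04]
(array([-13.93,   0.19,   4.32]), array([-0.  , 20.06,  0.01]))
```

View pics/L13.png

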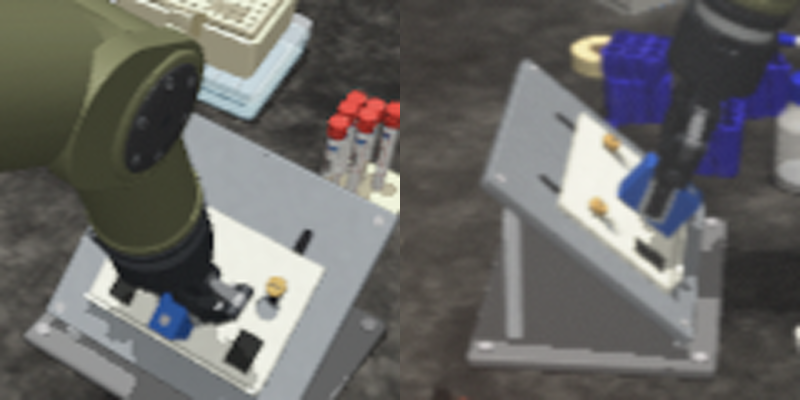

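Emit:
{"op": "servo_tool", "data": {"moves": [[0.15, 0, 0, 0, 0, 0, 1], [0.19, 0, 0.07, 0, 0, 0, 1], [0.19, 0, 0.07, 0, 0, 0, 1], [0, 0, 0, 0, 0, 0, 1], [0, 0, 0, 0, 0, 0, 1]]}}

```text
time_s: 19.7
tool_pos: [574.3, -57.5, 43.0]
orientation: [[-0.937, 0.046, 0.347], [0.043, 0.999, -0.016], [-0.348, 0.0, -0.938]]
force: [2.4, -0.4, 5.9]
gripper_width: 23.1
```

```bash
python3 s.py
```

```text
(array([-15.14,   0.17,   4.45]), array([-0.  , 19.65,  0.02])) [8.05 0.27 5.5 ] [ 0.01 -0.44  0.  ] [-21.35   2.04  25.13 123.92  -2.19  33.91  92.59] 23.094223948016154 19.7
```

Emit:
{"op": "servo_tool", "data": {"moves": [[0.19, 0, 0.05, 0, 0, 0, 1], [0.19, 0, 0.05, 0, 0, 0, 1], [0.19, 0, 0.05, 0, 0, 0, 1], [0, 0, 0, 0, 0, 0, 1], [0, 0, 0, 0, 0, 0, 1]]}}

```text
time_s: 20.2
tool_pos: [571.7, -57.4, 40.9]
orientation: [[-0.935, 0.046, 0.352], [0.043, 0.999, -0.016], [-0.352, 0.0, -0.936]]
force: [7.6, -0.7, 5.9]
gripper_width: 22.8
```

```bash
python3 s.py
```

```text
(array([-18.43,   0.17,   4.54]), array([ 0.  , 19.39,  0.01])) [12.09  0.12  2.19] [-0.1  -1.62  0.02] [-21.38   1.72  25.1  124.58  -1.96  33.26  92.41] 22.764455948976575 20.2
```

Emit:
{"op": "servo_tool", "data": {"moves": [[0.19, 0, 0.06, 0, 0, 0, 1], [0.19, 0, 0.06, 0, 0, 0, 1], [0, 0, 0, 0, 0, 0, 1], [0, 0, 0, 0, 0, 0, 1]]}}

```text
time_s: 20.6
tool_pos: [571.8, -57.4, 41.1]
orientation: [[-0.933, 0.046, 0.358], [0.043, 0.999, -0.016], [-0.358, 0.0, -0.934]]
force: [10.9, -0.8, 11.5]
gripper_width: 23.1
```

```bash
python3 s.py
```

```text
(array([-18.24,   0.16,   4.62]), array([-0.01, 19.01,  0.02])) [18.12  0.22  4.35] [-0.23 -2.27  0.03] [-21.39   1.48  25.08 124.91  -1.82  32.77  92.31] 23.139407064669058 20.6
```

Emit:
{"op": "servo_tool", "data": {"moves": [[0.19, 0, 0.07, 0, 0, 0, 1], [0.1, 0, 0.03, 0, 0, 0, 1], [0, 0, 0, 0, 0, 0, 1], [0, 0, 0, 0, 0, 0, 1]]}}

```text
time_s: 21.0
tool_pos: [571.8, -57.3, 41.2]
orientation: [[-0.931, 0.045, 0.362], [0.043, 0.999, -0.016], [-0.363, 0.001, -0.932]]
force: [11.8, -1.1, 14.7]
gripper_width: 22.9
```

```bash
python3 s.py; python3 look.py 14; sed -i 's/^hb=.*//' kh.py; python3 - <<'E'
from pl import *
a=load('scene14');b=load('side14')
out=[]
for s,(x,y),wd,k in((a,(300,150),100,6),(b,(280,140),75,5.2)):
    I=cv2.resize(s['color'][y:y+wd,x:x+wd],None,fx=k,fy=k,interpolation=cv2.INTER_CUBIC)
    out.append(I)
h=390;o=[cv2.resize(i,(390,390)) for i in out];cv2.imwrite('pics/M14.png',np.hstack(o)[:,:,::-1])
import m2
print(m2.brass(a,(325,165,385,220)),m2.brass(b,(285,150,325,205)))
for sx in(26,28,30): print(sx,[proj(s,[O+Rf@[sx,y,14] for y in(55,-55)]).ravel() for s in(a,b)])
E
```

```text
(array([-18.13,   0.22,   4.65]), array([-0.02, 18.73,  0.02])) [20.88 -0.03  6.24] [-0.28 -2.7  -0.05] [-21.4    1.3   25.07 125.16  -1.73  32.41  92.24] 22.87944397684496 21.0
[-21.4    1.3   25.07 125.16  -1.73  32.41  92.24] 22.87944397684496 21.0 [11.77 -1.07 14.7 ] [-0.28 -2.7  -0.05]
(array([-18.13,   0.22,   4.65]), array([-0.02, 18.73,  0.02]))
[(np.int32(23), array([371.6, 207.2]))] [(np.int32(9), array([308.7, 169.7])), (np.int32(9), array([305.3, 187.3]))]
26 [array([335.8, 187.4, 371.7, 207.1]), array([305.7, 186.5, 309. , 169. ])]
28 [array([336.2, 186.7, 372.1, 206.4]), array([305.1, 186. , 308.5, 168.6])]
30 [array([336.5, 186. , 372.4, 205.7]), array([304.6, 185.6, 308. , 168.1])]
```

View pics/M14.png

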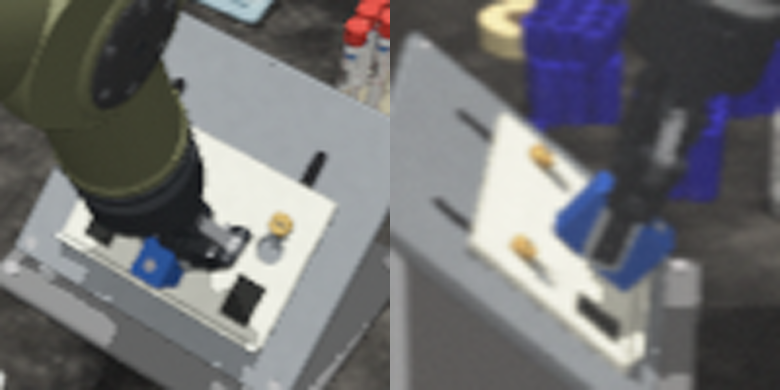

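Emit:
{"op": "servo_tool", "data": {"moves": [[-0.19, 0, -0.07, 0, 0, 0, 1], [-0.19, 0, -0.07, 0, 0, 0, 1], [-0.19, 0, -0.07, 0, 0, 0, 1], [0, 0, 0, 0, 0, 0, 1], [0, 0, 0, 0, 0, 0, 1]]}}

```text
time_s: 21.65
tool_pos: [571.4, -57.4, 41.0]
orientation: [[-0.935, 0.046, 0.353], [0.043, 0.999, -0.016], [-0.353, 0.0, -0.936]]
force: [7.3, -0.5, 7.0]
gripper_width: 22.7
```

```bash
python3 s.py
```

```text
(array([-18.61,   0.16,   4.77]), array([ 0.  , 19.31,  0.02])) [12.46  0.32  3.2 ] [-0.1  -1.99 -0.03] [-21.38   1.63  25.09 124.69  -1.9   33.16  92.36] 22.745832227551134 21.65
```

Now I'll open and retreat along the tool axis.

Emit:
{"op": "servo_tool", "data": {"moves": [[0, 0, 0, 0, 0, 0, -1], [0, 0, 0, 0, 0, 0, -1], [0, 0, 0, 0, 0, 0, -1], [0, 0, 0, 0, 0, 0, -1], [0, 0, 0, 0, 0, 0, -1]]}}

```text
time_s: 22.15
tool_pos: [564.3, -57.2, 35.8]
orientation: [[-0.94, 0.046, 0.339], [0.043, 0.999, -0.016], [-0.34, -0.0, -0.941]]
force: [-0.3, -0.7, -0.4]
gripper_width: 85.1
```

Emit:
{"op": "servo_tool", "data": {"moves": [[0, 0, -1, 0, 0, 0, -1], [0, 0, -2, 0, 0, 0, -1], [0, 0, -3, 0, 0, 0, -1], [0, 0, -4, 0, 0, 0, -1], [0, 0, -4, 0, 0, 0, -1], [0, 0, -2, 0, 5, 0, -1], [0, 0, 0, 0, 7, 0, -1], [0, 0, 0, 0, 7, 0, -1], [0, 0, 0, 0, 0, 0, -1], [0, 0, 0, 0, 0, 0, -1]]}}

```text
time_s: 23.15
tool_pos: [510.4, -55.0, 186.3]
orientation: [[-0.999, 0.046, 0.015], [0.046, 0.999, -0.002], [-0.015, -0.002, -1.0]]
force: [0.3, -0.4, -0.0]
gripper_width: 85.4
```

```bash
python3 look.py 15; python3 - <<'E'
from pl import *
a=load('scene15');b=load('side15');w=load('wrist15');import m2
h=O+Rf@[0,0,0]
I=cv2.resize(a['color'][150:250,300:400],(390,390),interpolation=cv2.INTER_CUBIC);J=cv2.resize(b['color'][140:215,280:355],(390,390),interpolation=cv2.INTER_CUBIC)
co=[O+Rf@[x,y,5] for x,y in((55,80),(55,-80),(-55,-80),(-55,80))]
for i,(s,o,k) in zip((I,J),((a,(300,150),3.9),(b,(280,140),5.2))):
    for q in (proj(s,co)-o)*k+k/2: cv2.circle(i,tuple(int(v) for v in q),2,(255,0,0),-1)
cv2.imwrite('pics/M15.png',np.hstack([I,J])[:,:,::-1])
print(m2.brass(a,(325,165,385,220)),m2.brass(b,(285,150,325,205)),m2.brass(w,(150,50,500,330)))
E
```

```text
[-22.4    0.56  25.86 104.39  -0.16  74.23  90.85] 85.3995120476851 23.15 [ 0.34 -0.42 -0.01] [-0.01  0.08 -0.  ]
(array([ 28.01,  -0.26, 155.26]), array([ 0.11, 39.13,  0.01]))
[(np.int32(23), array([371.6, 207.2])), (np.int32(22), array([335.7, 187.5]))] [(np.int32(9), array([308.7, 169.7])), (np.int32(9), array([305.3, 187.3]))] [(np.int32(250), array([258.5, 284.8])), (np.int32(248), array([382.7, 284.7]))]
```

View pics/M15.png

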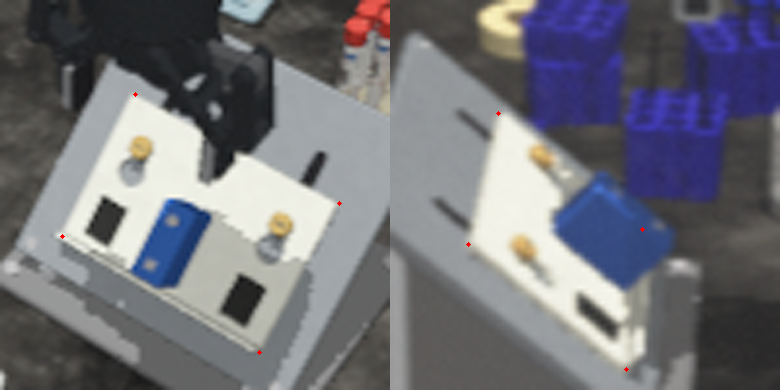

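View pics/wrist15.png

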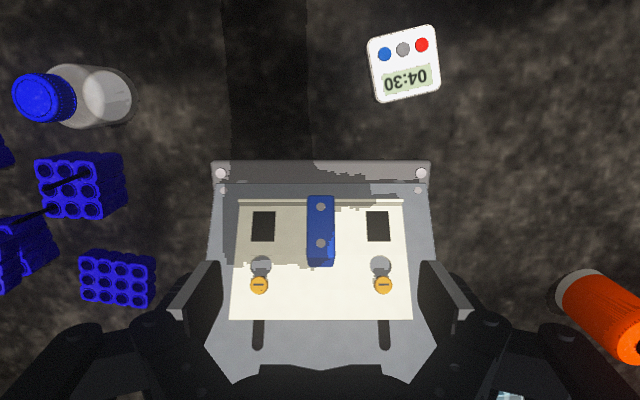

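```bash
python3 - <<'E'
from pl import *
w=load('wrist15')
P=plane(w,[(382.7,284.7),(258.5,284.8)],O+14*Rf[:,2],Rf[:,2]);print((P-O)@Rf)
P=plane(w,[(413,320),(229,319)],O+5*Rf[:,2],Rf[:,2]);print((P-O)@Rf)
a0=load('scene0');a=load('scene15')
for n,(x,y,X,Y) in dict(timer=(265,230,305,270),orange=(255,115,295,165),b100=(370,275,415,325)).items():
    print(n,np.abs(a0['color'][y:Y,x:X].astype(int)-a['color'][y:Y,x:X]).mean())
E
```

```text
[[ 26.01  54.7   14.  ]
 [ 25.9  -54.96  14.  ]]
[[ 55.28  80.86   5.  ]
 [ 54.16 -80.61   5.  ]]
timer 0.543125
orange 0.5808333333333333
b100 0.5837037037037037
```

All three checks agree: screws at x ≈ 26.0, plate's upper edge at ≈ 54.7 against 55, and bottles and timer unmoved. Handing in.

```bash
python3 -c "
from rig import r
print(r.close_job(), r.get_state()['time_s'])"
```

```text
the job is handed in; nothing more can be done
the job is handed in; nothing more can be done
```

The plate is hung on both screws, lies flat on the face and has been slid down to the lower stop. It is released there with the robot clear, at about 23 s. I picked it up by the blue block, passed the keyholes over the screw heads and slid the plate down until it carried the screws to the stop.

**Last checks**
- **Screws:** the wrist view puts them at x = 26.0 and 25.9 mm on the face; the stop is at 26.
- **Plate:** its upper corners are within about 1 mm of the target, and the outline matches the predicted home pose in the scene and side views.
- **Stop:** it held against about a 20 N push along the slope, with no further movement.
- **Bottles and timer:** the scene view shows them unchanged from the first picture.

**What went wrong or disagreed**
- **First grasp:** it closed on nothing, just above the block. The pictures showed the fingertips about 41 mm short of the reported TCP, contrary to the interface text. I corrected for that and the second grasp held.
- **Regrasp near the end:** about 6 mm from home, joints 4 and 6 were close to their range limits. I let go while the plate hung on the screws, regripped with the tool 20° steeper and finished the slide.
- **Face height:** on first contact the face seemed about 2 mm higher than I had measured, which I put down to calibration error.

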